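Put the washed roller sleeves and brushes up to dry and start the fan timer

TASK

Put the washed things up to dry: slide every rubber roller sleeve down over an upright spindle of the size that fits its bore until it sits on the foot, and press every brush down past the sprung jaw until its handle is fully home in the forks of a clip, one brush to a clip, bristles over the clip's drip dish. Only when all of them are up, pull the fan timer's tab right out to its stop and let it go so that it runs home. Leave the cup, jar, bottles, plate and palette knife standing or lying where they are.

Things in the scene. Friction and masses are not known exactly. Their poses are not given: they have to be found in the camera images.
- sleeve_wide_a: Wide black rubber roller sleeve: a plain tube 54 mm outside diameter, 33 mm bore, 70 mm long, about 120 g, standing on end. Origin: its centre, on the axis, 35 mm above its lower end; z along its axis; the two ends are alike. Fits the wide spindles only. May be absent.
- sleeve_wide_b: Wide black rubber roller sleeve: a plain tube 54 mm outside diameter, 33 mm bore, 70 mm long, about 120 g, standing on end. Origin: its centre, on the axis, 35 mm above its lower end; z along its axis; the two ends are alike. Fits the wide spindles only. May be absent.
- sleeve_thin_a: Thin black rubber roller sleeve: a plain tube 40 mm outside diameter, 21 mm bore, 70 mm long, about 80 g, standing on end. Origin: its centre, on the axis, 35 mm above its lower end; z along its axis; the two ends are alike. Fits the thin spindles only. May be absent.
- sleeve_thin_b: Thin black rubber roller sleeve: a plain tube 40 mm outside diameter, 21 mm bore, 70 mm long, about 80 g, standing on end. Origin: its centre, on the axis, 35 mm above its lower end; z along its axis; the two ends are alike. Fits the thin spindles only. May be absent.
- spindle_wide_a_seat (a point): Wide drying spindle, fixed: steel foot disc 58 mm diameter, 12 mm thick, with an upright aluminium shaft 30 mm in diameter that stands 88 mm above the foot (top at z = 100 mm, its last 10 mm coned to 18 mm). This point: on the axis, on top of the foot, where a sleeve's lower end comes to sit. Takes one wide sleeve (bore 33 mm).
- spindle_wide_b_seat (a point): Wide drying spindle, fixed: steel foot disc 58 mm diameter, 12 mm thick, with an upright aluminium shaft 30 mm in diameter that stands 88 mm above the foot (top at z = 100 mm, its last 10 mm coned to 18 mm). This point: on the axis, on top of the foot, where a sleeve's lower end comes to sit. Takes one wide sleeve (bore 33 mm).
- spindle_thin_a_seat (a point): Thin drying spindle, fixed: steel foot disc 58 mm diameter, 12 mm thick, with an upright aluminium shaft 18 mm in diameter that stands 88 mm above the foot (top at z = 100 mm, its last 10 mm coned to 6 mm). This point: on the axis, on top of the foot, where a sleeve's lower end comes to sit. Takes one thin sleeve (bore 21 mm).
- spindle_thin_b_seat (a point): Thin drying spindle, fixed: steel foot disc 58 mm diameter, 12 mm thick, with an upright aluminium shaft 18 mm in diameter that stands 88 mm above the foot (top at z = 100 mm, its last 10 mm coned to 6 mm). This point: on the axis, on top of the foot, where a sleeve's lower end comes to sit. Takes one thin sleeve (bore 21 mm).
- brush_a: Flat paint brush, 198 mm long, 60 g, lying on the table: round wooden handle 16 mm in diameter, then a steel ferrule and bristle block 32 mm wide and 16 mm thick. Origin on the handle's axis; x points along the handle to the bristles, z up. The handle runs from x = -90 to +68 mm, ferrule and bristles from +68 to +108 mm.
- brush_a_tip (a point): End of that brush's bristles, 108 mm along x from its origin.
- brush_b: Flat paint brush, 198 mm long, 60 g, lying on the table: round wooden handle 16 mm in diameter, then a steel ferrule and bristle block 32 mm wide and 16 mm thick. Origin on the handle's axis; x points along the handle to the bristles, z up. The handle runs from x = -90 to +68 mm, ferrule and bristles from +68 to +108 mm.
- brush_b_tip (a point): End of that brush's bristles, 108 mm along x from its origin.
- clip_a_seat (a point): Fixed brush clip. This point: where a seated handle's axis lies, midway between its two open-topped forks, 60 mm above the table; x along the brush's line to the steel drip dish at one end of the clip (bristles go that way), z up. Forks at x = +-42 mm, each 16 mm thick along x; 68 mm free between them for fingers. A seated brush's origin may lie at x -18 to +30 mm.
- clip_a_jaw (a joint): Sprung jaw of that clip, +y side, slanted nose over each fork 70-100 mm above the table: 0 shut; grows past 0.1 rad while a handle is pushed straight down (about 8 N) between it and the fixed prong (-y side, up to 84 mm), then snaps back over it. Channel 18 mm wide, floor 52 mm above the table; grey base 110 x 70 x 12 mm.
- clip_b_seat (a point): Fixed brush clip. This point: where a seated handle's axis lies, midway between its two open-topped forks, 60 mm above the table; x along the brush's line to the steel drip dish at one end of the clip (bristles go that way), z up. Forks at x = +-42 mm, each 16 mm thick along x; 68 mm free between them for fingers. A seated brush's origin may lie at x -18 to +30 mm.
- clip_b_jaw (a joint): Sprung jaw of that clip, +y side, slanted nose over each fork 70-100 mm above the table: 0 shut; grows past 0.1 rad while a handle is pushed straight down (about 8 N) between it and the fixed prong (-y side, up to 84 mm), then snaps back over it. Channel 18 mm wide, floor 52 mm above the table; grey base 110 x 70 x 12 mm.
- timer_tab (a point): Fan timer: fixed white box 85 x 80 x 75 mm with a black pull tab in front. This point: middle of the tab's top edge, 86 mm above the table; the front looks along -x, z up. The tab is an upright plate 14 mm thick along x, 36 mm wide along y, from 30 to 86 mm above the table, 38 mm clear of the box at rest. Pinch it from above, fingers before and behind; pull along -x.
- timer_slide (a joint): How far the tab is pulled out: 0 home, 0.060 m at its stop. Spring 2.4 N at home to 6 N at the stop, with a damper; it runs home by itself in a second or so when let go.
- cup: White cup, 85 mm high, 52 mm across the rim; not part of the job, leave it. Origin under its centre.
- jar: Clear jar, 75 mm high, 60 mm diameter; not part of the job, leave it. Origin under its centre.
- bottle_a: White bottle, 170 mm high, 56 mm diameter; not part of the job, leave it. Origin under its centre.
- bottle_b: White bottle with black cap, 150 mm high, 56 mm diameter; not part of the job, leave it. Origin under its centre.
- plate: Paper-white plate, 150 mm diameter, 16 mm high; not part of the job, leave it. Origin under its centre.
- palette_knife: Palette knife, 200 mm long, lying flat; not part of the job, leave it. Origin under its centre.
Mind the look-alikes: they are no part of the job. Leave any pink look-alike of the part that bears spindle_wide_a_seat alone.

How it is judged (in metres and radians):
On the way, in this order (a step that is already met when the one before it is completed fails the run):
1. every sleeve sits on the foot of a fitting spindle and every brush is home in a clip (((horizontal distance between sleeve_wide_a and spindle_wide_a_seat below 0.004 m and z of sleeve_wide_a in the frame of spindle_wide_a_seat below 0.041 m and angle between the z axis of sleeve_wide_a and the z axis of spindle_wide_a_seat, either way round below 0.1 rad) or (horizontal distance between sleeve_wide_a and spindle_wide_b_seat below 0.004 m and z of sleeve_wide_a in the frame of spindle_wide_b_seat below 0.041 m and angle between the z axis of sleeve_wide_a and the z axis of spindle_wide_b_seat, either way round below 0.1 rad)) and ((horizontal distance between sleeve_wide_b and spindle_wide_a_seat below 0.004 m and z of sleeve_wide_b in the frame of spindle_wide_a_seat below 0.041 m and angle between the z axis of sleeve_wide_b and the z axis of spindle_wide_a_seat, either way round below 0.1 rad) or (horizontal distance between sleeve_wide_b and spindle_wide_b_seat below 0.004 m and z of sleeve_wide_b in the frame of spindle_wide_b_seat below 0.041 m and angle between the z axis of sleeve_wide_b and the z axis of spindle_wide_b_seat, either way round below 0.1 rad)) and ((horizontal distance between sleeve_thin_a and spindle_thin_a_seat below 0.004 m and z of sleeve_thin_a in the frame of spindle_thin_a_seat below 0.041 m and angle between the z axis of sleeve_thin_a and the z axis of spindle_thin_a_seat, either way round below 0.1 rad) or (horizontal distance between sleeve_thin_a and spindle_thin_b_seat below 0.004 m and z of sleeve_thin_a in the frame of spindle_thin_b_seat below 0.041 m and angle between the z axis of sleeve_thin_a and the z axis of spindle_thin_b_seat, either way round below 0.1 rad)) and ((horizontal distance between sleeve_thin_b and spindle_thin_a_seat below 0.004 m and z of sleeve_thin_b in the frame of spindle_thin_a_seat below 0.041 m and angle between the z axis of sleeve_thin_b and the z axis of spindle_thin_a_seat, either way round below 0.1 rad) or (horizontal distance between sleeve_thin_b and spindle_thin_b_seat below 0.004 m and z of sleeve_thin_b in the frame of spindle_thin_b_seat below 0.041 m and angle between the z axis of sleeve_thin_b and the z axis of spindle_thin_b_seat, either way round below 0.1 rad)) and ((z of brush_a in the frame of clip_a_seat between -0.004 and 0.004 m and y of brush_a in the frame of clip_a_seat between -0.005 and 0.005 m and x of brush_a in the frame of clip_a_seat between -0.018 and 0.03 m and angle between the x axis of brush_a and the x axis of clip_a_seat, either way round below 0.1 rad and x of brush_a_tip in the frame of clip_a_seat above 0.03 m and value of joint clip_a_jaw below 0.06 rad) or (z of brush_a in the frame of clip_b_seat between -0.004 and 0.004 m and y of brush_a in the frame of clip_b_seat between -0.005 and 0.005 m and x of brush_a in the frame of clip_b_seat between -0.018 and 0.03 m and angle between the x axis of brush_a and the x axis of clip_b_seat, either way round below 0.1 rad and x of brush_a_tip in the frame of clip_b_seat above 0.03 m and value of joint clip_b_jaw below 0.06 rad)) and ((z of brush_b in the frame of clip_a_seat between -0.004 and 0.004 m and y of brush_b in the frame of clip_a_seat between -0.005 and 0.005 m and x of brush_b in the frame of clip_a_seat between -0.018 and 0.03 m and angle between the x axis of brush_b and the x axis of clip_a_seat, either way round below 0.1 rad and x of brush_b_tip in the frame of clip_a_seat above 0.03 m and value of joint clip_a_jaw below 0.06 rad) or (z of brush_b in the frame of clip_b_seat between -0.004 and 0.004 m and y of brush_b in the frame of clip_b_seat between -0.005 and 0.005 m and x of brush_b in the frame of clip_b_seat between -0.018 and 0.03 m and angle between the x axis of brush_b and the x axis of clip_b_seat, either way round below 0.1 rad and x of brush_b_tip in the frame of clip_b_seat above 0.03 m and value of joint clip_b_jaw below 0.06 rad))), for 0.2 s.
2. the timer's tab is pulled out to its stop (value of joint timer_slide above 0.055 m), for 0.1 s.
At the end, for the whole second after the job is handed in: Sleeves upright on fitting spindles: lower end within 6 mm of the foot, 4 mm of the axis. Brushes in clips: axis within 4 mm in height, 5 mm sideways, 0.1 rad; origin 18 mm short to 30 mm beyond the seat; bristles at the dish; jaw below 0.06 rad. All at rest; timer tab below 10 mm (all of step 1 and linear speed of each of sleeve_wide_a, sleeve_wide_b, sleeve_thin_a, sleeve_thin_b, brush_a, brush_b below 0.02 m/s and value of joint timer_slide below 0.01 m); the robot touches nothing.
It fails at once if a bystander is moved more than 50 mm or tipped over (distance of any of cup, jar, bottle_a, bottle_b, plate, palette_knife from where it was at the start of the episode above 0.05 m or angle between any of cup, jar, bottle_a, bottle_b, plate's own z axis and vertical above 0.5 rad).
Of sleeve_wide_a, sleeve_wide_b, sleeve_thin_a, sleeve_thin_b only 3 to 4 are there at a start; the rules pass over those that are not, and their reading is None.
At some moment in a run one of sleeve_wide_a, sleeve_wide_b, brush_a, brush_b may be knocked a few centimetres aside while the robot is not near it.
It also fails if it takes over 210 s, if anything falls off the work surface, if the arm or the gripper's body presses on something with over 40 N, if the wrist force passes 120 N, or if a joint passes its speed limit or range.

ROBOT

A 6-joint arm with a two-finger parallel gripper is mounted at the origin on the work surface. World frame = base frame: x ahead of the robot, y to its left, z up, the work surface at z = 0. Lengths are in mm, angles in rad, forces in N, time in s.
With the tool pointing down it reaches from about 275 to 1000 mm from the base axis. Payload 8.4 kg.
Tool frame: the origin (TCP) lies between the finger pads; the fingertips stand 25 mm ahead of it and the grasp point (between the pads) lies 6 mm ahead of it; z points along the fingers, y is the line along which they close (so a half turn about z gives the same grasp; the last joint's range is limited). The gripper opens to 85 mm and grips with 20 to 120 N. Pads are 22 mm wide; open, the fingers measure 114 mm over their backs; the gripper's body (76 mm by 85 mm) begins 54 mm behind the grasp point. The pads swing forward as they close: fully open they stand 13 mm farther back than shut.
Start: joints at [1.331, 0.353, 1.633, -0, 1.155, -0.002], TCP at [147.226, 607.414, 224.381] pointing down, gripper open.
Joint ranges: [-2.63, 2.63], [-0.92, 2.1], [0.06, 2.66], [-1.3, 4.44], [0, 2.69], [-3.02, 3.02]. Speed limits (rad/s): [2.22, 2.22, 2.79, 3.14, 3.14, 3.14].

INTERFACE

Orientations are given as [roll, pitch, yaw] about the fixed x, y, z axes, in that order (R = Rz(yaw) Ry(pitch) Rx(roll)).
In Python, from rig import r, eyes, workorder gives the robot as it stands. The module is installed in compiled form; this text tells all that it offers.
- The arm moves only by the tool step_arm, never from a script. Its argument "moves" is a list of rows, each an object of numbers: "tx", "ty", "tz": the shift along the tool's x, y, z scaled (see below); "ax", "ay", "az": the turn, a rotation vector about the tool's x, y, z scaled (see below). In form: [{"tx": .., "ty": .., "tz": .., "ax": .., "ay": .., "az": ..}, ...]. A call has 1 to 5 rows; each row shifts and turns the commanded pose from where the row before left it, along the tool's axes as they then stand; what a row does not reach is not made up. The controller multiplies each number of a shift by 25 mm and each number of a turn by 90 degrees. A row lasts 1/8 s, in which the tool goes at most 62.5 mm and 10.7 degrees, less where a joint would pass 70% of its speed; a pose out of reach is approached as far as the arm can. A call with a number of a shift or a turn outside -1 to 1 is refused whole. A call with a gripper value outside its range is refused whole. "gripper" is the opening, from 0 (shut) to 1 (fully open), set as the call begins (left out, the last holds). The fingers move at their own pace and stop on an object; "newtons" is the grip in N (left out, the last holds). Time passes only in rows, so rows that do not move let the fingers close. It gives the time, the measured TCP pose, the force, the opening and the grip force at its end, in the units of the state.
- r.sense(): the state, without advancing time (a new reading comes with each control period).
- eyes.grab_frame(name): name is "scene" or "side" or "wrist"; returns (picture, depth): 384x512x3 uint8, red, green, blue; 384x512 float32, mm along the optical axis (not along the pixel's ray), 0 where there is no reading.
- eyes.camera_info(name): a dict with "intrinsics" (3x3 intrinsics, pixels), "cam_to_world" (4x4, takes a point from camera to world coordinates). Camera axes: x right, y up, looking along -z (the intrinsics and any distortion apply to the point x, -y, -z); pixel columns grow to the right and rows downward; lengths in mm; the calibration is good to about 2 mm. A picture is of the moment at which its call begins: read the wrist's pose just before it. camera_info takes no time and is no camera call; for the wrist camera it gives the pose at the moment of the call.
- workorder.sign_off(): hands the job in; it is judged then, once.
The state is a dict: "clock": time; "qpos": joint angles; "qvel": joint speeds; "joint_efforts": joint torques, N m; "eef_pos": TCP position; "tcp_rot": TCP orientation; "contact_force": force on the tool from outside, world axes, zero at the start; "wrist_torque": the same for the moment, N m; "opening": opening from 0.0 (shut) to 1.0 (fully open); "grasp_force": force on a finger pad.
Only numpy, scipy, OpenCV 4.12 (cv2) and the standard library are available. Lean on these libraries where they do the work, as an engineer would, in place of code of your own. Each camera call takes 0.05 s, during which the arm holds its last target. There are 200 camera calls.

## Working session

There is one attempt and no reset: what is moved stays moved. The work goes in short steps, Python scripts to look and compute and a tool call to move; the robot and the scene stay as the last step left them, time stands still between calls to the robot, and variables do not carry over. Pictures are saved under pics/ and viewed, at most 14 in all, crops included, and the job is handed in when it is done.

Besides the shell and the picture viewer there is one more tool, called after "Request:" as name([rows], argument=value, ...), one row to a line, values as JSON. step_arm: Moves the arm, as the interface text tells. Its arguments: {"type":"object","properties":{"moves":{"type":"array","items":{"type":"object","properties":{"tx":{"type":"number"},"ty":{"type":"number"},"tz":{"type":"number"},"ax":{"type":"number"},"ay":{"type":"number"},"az":{"type":"number"}}}},"gripper":{"type":"number"},"newtons":{"type":"number"}},"required":["moves"]}

```bash
mkdir -p pics
python3 - <<'E'
from rig import r,eyes
import cv2,numpy as np
print(r.sense())
for n in("scene","side","wrist"):
    i=eyes.camera_info(n);p,d=eyes.grab_frame(n)
    cv2.imwrite(f"pics/{n}0.png",p[:,:,::-1]);np.savez(f"{n}0.npz",p=p,d=d,K=i["intrinsics"],T=i["cam_to_world"])
    print(n,i,d.min(),d.max())
E
```

```text
{'clock': 0.0, 'qpos': array([ 1.33058428e+00,  3.53670858e-01,  1.63414461e+00, -5.24171411e-05,
        1.15518142e+00, -2.41832404e-03]), 'qvel': array([-1.16506983e-03, -4.68165888e-04,  1.66193932e-04, -5.94759314e-04,
        9.32523152e-04,  2.52407089e-06]), 'joint_efforts': array([-9.55306677e-04, -6.05265069e+01, -3.42051423e+01,  6.26706128e-05,
        9.62354417e-03, -2.30147157e-05]), 'eef_pos': array([147.13588448, 606.93263486, 223.64301773]), 'tcp_rot': array([-3.14018831e+00,  4.45289891e-05,  2.90382016e+00]), 'contact_force': array([ 0.28716993,  0.21481267, -0.46523277]), 'wrist_torque': array([0.00479456, 0.00111541, 0.01789777]), 'grasp_force': 0.0, 'opening': 0.9982136298188723}
scene {'intrinsics': array([[430.24979117,   0.        , 259.84136666],
       [  0.        , 430.24979117, 191.23790678],
       [  0.        ,   0.        ,   1.        ]]), 'cam_to_world': array([[-4.77273156e-01, -5.77553118e-01,  6.62301088e-01,
         1.51586941e+03],
       [ 8.78749673e-01, -3.11059064e-01,  3.61996231e-01,
         5.27350515e+02],
       [-3.05729527e-03,  
[... 553 characters left out ...]
9171e-01,  6.96791284e-01,
         9.52725177e+02],
       [ 0.00000000e+00,  0.00000000e+00,  0.00000000e+00,
         1.00000000e+00]])} 0.0 3589.7285
wrist {'intrinsics': array([[305.61507562,   0.        , 249.81422944],
       [  0.        , 305.61507562, 194.73013092],
       [  0.        ,   0.        ,   1.        ]]), 'cam_to_world': array([[ 2.37281280e-01, -9.28370874e-01, -2.86050895e-01,
         7.36438304e+01],
       [ 9.71437929e-01,  2.26021329e-01,  7.22683160e-02,
         6.26222621e+02],
       [-2.43819619e-03, -2.95028607e-01,  9.55485309e-01,
         3.72979330e+02],
       [ 0.00000000e+00,  0.00000000e+00,  0.00000000e+00,
         1.00000000e+00]])} 0.0 485.3761
```

View pics/scene0.png

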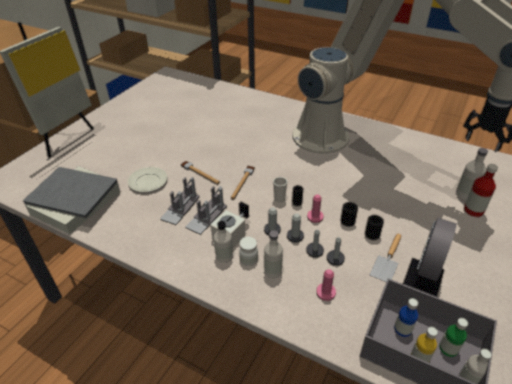

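View pics/side0.png

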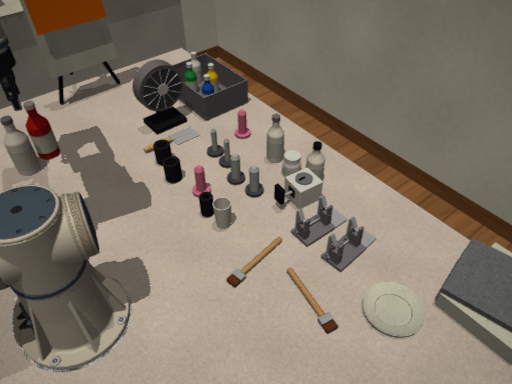

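The scene view shows three black sleeves: thin at (298,195), wide at (349,214) and (374,227). The wide spindles are at (273,222) and (295,228), and the thin ones at (315,243) and (336,251). The pink decoys are at (316,208) and (327,284), the clips at (182,200) and (210,210), the timer tab at (243,210), and the brushes at (200,172) and (243,182). Next I'll fuse the depth into a height map.

```bash
cat > h.py <<'E'
import numpy as np,cv2
def load(n): 
    f=np.load(n);return f["p"],f["d"],f["K"],f["T"]
def cloud(p,d,K,T):
    v,u=np.mgrid[:d.shape[0],:d.shape[1]]
    X=np.stack([(u-K[0,2])/K[0,0]*d,-(v-K[1,2])/K[1,1]*d,-d],-1)
    return X@T[:3,:3].T+T[:3,3]
def proj(P,K,T):
    c=(np.atleast_2d(P)-T[:3,3])@T[:3,:3]
    return np.stack([K[0,2]+K[0,0]*c[:,0]/-c[:,2],K[1,2]-K[1,1]*c[:,1]/-c[:,2]],-1)
def ray(u,v,z,K,T):
    D=T[:3,:3]@np.array([(u-K[0,2])/K[0,0],-(v-K[1,2])/K[1,1],-1.]);o=T[:3,3];return o+D*(z-o[2])/D[2]
E
python3 - <<'E'
from h import *
s=2.;x0,x1,y0,y1=200,1000,-450,550
W,H=int((y1-y0)/s),int((x1-x0)/s)
img=np.zeros((H,W,3),np.uint8);hm=np.full((H,W),-99.)
for n in("scene0.npz","side0.npz"):
    p,d,K,T=load(n);C=cloud(p,d,K,T)
    m=(d>0)&(C[...,0]>x0)&(C[...,0]<x1)&(C[...,1]>y0)&(C[...,1]<y1)&(C[...,2]<300)
    t=m&(abs(C[...,2])<8);print(n,np.median(C[...,2][t]),C[...,2][t].std())
    P=C[m];col=p[m];o=np.argsort(P[:,2])
    for q,c in zip(P[o],col[o]):
        i,j=int((x1-q[0])/s),int((y1-q[1])/s)
        if 0<=i<H and 0<=j<W and q[2]>hm[i,j]: hm[i,j]=q[2];img[i,j]=c[::-1]
img=cv2.dilate(img,np.ones((2,2)))
for x in range(x0,x1,100): cv2.line(img,(0,int((x1-x)/s)),(W,int((x1-x)/s)),(0,160,160),1);cv2.putText(img,str(x),(0,int((x1-x)/s)),0,.4,(0,0,255),1)
for y in range(y0+50,y1,100): cv2.line(img,(int((y1-y)/s),0),(int((y1-y)/s),H),(0,160,160),1);cv2.putText(img,str(y),(int((y1-y)/s),10),0,.4,(0,0,255),1)
cv2.imwrite("pics/top.png",cv2.resize(img,(750,600)))
E
```

```text
scene0.npz -0.4089397874056431 2.6166744452831723
side0.npz 0.530285593104054 2.0426385912342306
```

View pics/top.png

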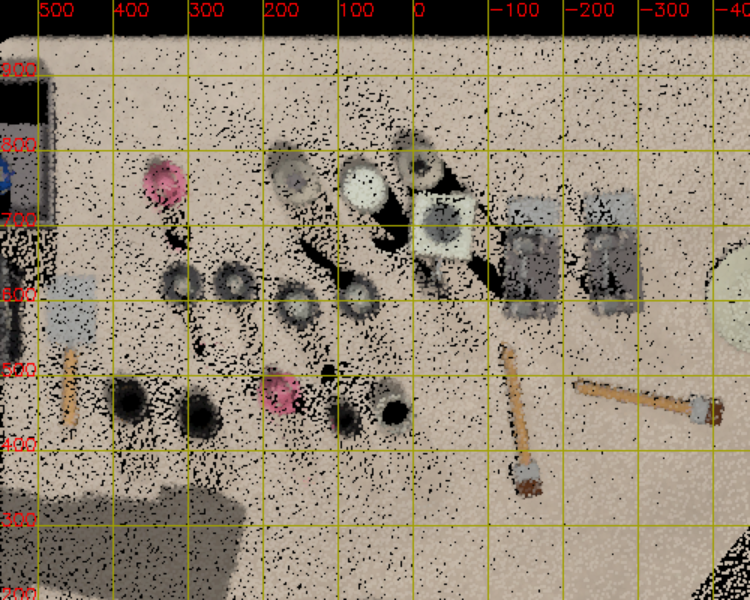

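```bash
cat > meas.py <<'E'
from h import *
from scipy.optimize import least_squares
from scipy.spatial import cKDTree
def clouds(ns):
    out=[]
    for n in ns:
        p,d,K,T=load(n);C=cloud(p,d,K,T);m=d>0;out.append((C[m],cv2.cvtColor(p,cv2.COLOR_RGB2HSV)[m]))
    return out
def cyl(P,c,R,z0,z1,rad):
    Q=P[(P[:,2]>z0)&(P[:,2]<z1)&(np.hypot(P[:,0]-c[0],P[:,1]-c[1])<rad)]
    if len(Q)<15: return None,len(Q),0
    f=least_squares(lambda a:np.hypot(Q[:,0]-a[0],Q[:,1]-a[1])-R,c,loss="soft_l1",f_scale=1.5)
    return f.x,len(Q),np.median(abs(f.fun))
E
python3 - <<'E'
from meas import *
cl=clouds(["scene0.npz","side0.npz"])
for nm,c,R,z0,z1 in [("sW379",(465,379),27,12,62),("sW283",(447,283),27,12,62),("sT90",(440,90),20,12,62),("spT308",(622,308),9,20,86),("spT237",(622,237),9,20,86),("spW155",(592,155),15,20,86),("spW73",(602,73),15,20,86),("cup",(452,25),25,20,80)]:
    out=[]
    for P in (cl[0][0],cl[1][0],np.vstack([cl[0][0],cl[1][0]])):
        x,n,e=cyl(P,c,R,z0,z1,R+13); out.append((None if x is None else np.round(x,1),n,round(e,1)))
    Z=np.vstack([cl[0][0],cl[1][0]]);q=Z[np.hypot(*(Z[:,:2]-c).T)<R+3];print(nm,*out,"ztop",np.round(np.percentile(q[:,2],[90,97,99.5]),0))
for k in (0,1):
    P,h=cl[k]
    for nm,b in (("brA",(340,545,-175,-105)),("brB",(430,510,-420,-205))):
        m=(P[:,0]>b[0])&(P[:,0]<b[1])&(P[:,1]>b[2])&(P[:,1]<b[3])&(P[:,2]>6)&(P[:,2]<25)
        w=m&(h[:,1]>90)&(h[:,0]<25)&(h[:,2]>80)
        Q=P[m][:,:2];W=P[w];cw=W.mean(0);d=np.linalg.svd(W[:,:2]-cw[:2],full_matrices=False)[2][0];a=(Q-cw[:2])@d
        print(nm,k,w.sum(),np.round(cw,1),"dir",np.round(d,3),"ang",round(np.arctan2(d[1],d[0]),3),"ends",np.round(np.percentile(a,[0.5,99.5]),1),np.round(cw[:2]+d*np.percentile(a,.5),1),np.round(cw[:2]+d*np.percentile(a,99.5),1),"z",np.round(np.percentile(W[:,2],[50,95]),1))
    for nm,b in (("clipA",(570,700,-210,-100)),("clipB",(570,700,-320,-215)),("timerbox",(640,760,-110,20)),("tab",(570,650,-80,30))):
        m=(P[:,0]>b[0])&(P[:,0]<b[1])&(P[:,1]>b[2])&(P[:,1]<b[3])
        for z0,z1 in ((8,16),(30,60),(60,80),(80,105)):
            Q=P[m&(P[:,2]>z0)&(P[:,2]<z1)]
            if len(Q)>10: print(nm,k,z0,len(Q),"x",np.round(np.percentile(Q[:,0],[2,50,98])),"y",np.round(np.percentile(Q[:,1],[2,50,98])))
E
```

```text
sW379 (array([463.9, 378.9]), 224, np.float64(1.6)) (array([462. , 378.5]), 190, np.float64(1.8)) (array([463.1, 378.6]), 414, np.float64(1.5)) ztop [71. 73. 74.]
sW283 (array([443.9, 285.3]), 205, np.float64(1.5)) (array([441.5, 284.7]), 240, np.float64(1.4)) (array([442.8, 284.8]), 445, np.float64(1.5)) ztop [71. 73. 74.]
sT90 (array([439.7,  90.4]), 125, np.float64(1.4)) (array([437.9,  89.8]), 174, np.float64(1.1)) (array([438.8,  89.8]), 299, np.float64(1.2)) ztop [70. 72. 73.]
spT308 (array([621.1, 307.8]), 85, np.float64(0.9)) (array([619.3, 307.6]), 84, np.float64(1.2)) (array([620.5, 307.7]), 169, np.float64(1.0)) ztop [ 94.  99. 101.]
spT237 (array([621.6, 237.2]), 80, np.float64(0.8)) (array([620.2, 236.8]), 83, np.float64(0.8)) (array([621. , 236.9]), 163, np.float64(1.0)) ztop [ 93.  99. 101.]
spW155 (array([593.6, 154.6]), 129, np.float64(1.0)) (array([592.6, 154.8]), 156, np.float64(0.9)) (array([593.1, 154.7]), 285, np.float64(1.0)) ztop [ 98. 101. 103.]
spW73 (array([604.3,  73.7]), 124, np.float64(0.9)) (array([602.7,  74. ]), 160, np.float64(1.1)) (array([603.5,  7
[... 1657 characters left out ...]
1 60 122 x [580. 595. 678.] y [-178. -155. -135.]
clipA 1 80 134 x [580. 595. 679.] y [-177. -147. -135.]
clipB 1 8 491 x [582. 641. 693.] y [-307. -286. -237.]
clipB 1 30 296 x [585. 603. 684.] y [-290. -269. -245.]
clipB 1 60 128 x [586. 635. 684.] y [-291. -266. -245.]
clipB 1 80 145 x [585. 602. 685.] y [-290. -258. -244.]
timerbox 1 8 60 x [654. 662. 724.] y [-83. -73. -18.]
timerbox 1 30 276 x [645. 664. 735.] y [-83. -75.   1.]
timerbox 1 60 608 x [656. 691. 753.] y [-82. -48.  -1.]
timerbox 1 80 148 x [682. 721. 759.] y [-62. -24.   7.]
tab 1 30 87 x [605. 608. 648.] y [-49. -36. -16.]
tab 1 60 54 x [604. 608. 616.] y [-48. -37. -15.]
tab 1 80 59 x [605. 612. 620.] y [-48. -33. -14.]
```

Request:
step_arm([
  {"tz": -0.8,"az": 0.106},
  {"tz": -0.8,"az": 0.106},
  {"tz": -0.8,"az": 0.106},
  {"tz": -0.8,"az": 0.106},
  {"tz": -0.8,"az": 0.106},
])

```text
schema error: expected keys tx, ty, tz, ax, ay, az
```

Request:
step_arm([
  {"az": 0.106},
  {"az": 0.106},
  {"az": 0.107},
  {"tx": -0.97,"ty": 0.96},
  {"tx": -0.97,"ty": 0.96},
])

```text
schema error: expected keys tx, ty, tz, ax, ay, az
```

Request:
step_arm([
  {"tx": -0.97,"ty": 0.96},
  {"tx": -0.97,"ty": 0.96},
  {"tx": -0.97,"ty": 0.96},
  {"tx": -0.97,"ty": 0.96},
  {"tx": -0.97,"ty": 0.96},
])

```text
schema error: expected keys tx, ty, tz, ax, ay, az
```

Request:
step_arm([
  {"tx": -0.97,"ty": 0.96},
  {"tx": -0.97,"ty": 0.96},
  {"tx": -0.97,"ty": 0.96},
  {"tx": -0.97,"ty": 0.96},
  {"tx": -0.97,"ty": 0.96},
])

```text
schema error: expected keys tx, ty, tz, ax, ay, az
```

Request:
step_arm([
  {"tx": -0.97,"ty": 0.96},
  {"tx": -0.97,"ty": 0.96},
  {"tx": -0.97,"ty": 0.96},
  {"tx": -0.97,"ty": 0.96},
  {},
])

```text
schema error: expected keys tx, ty, tz, ax, ay, az
```

Request:
step_arm([
  {"tx": 0,"ty": 0,"tz": -0.8,"ax": 0,"ay": 0,"az": 0.106},
  {"tx": 0,"ty": 0,"tz": -0.8,"ax": 0,"ay": 0,"az": 0.106},
  {"tx": 0,"ty": 0,"tz": -0.8,"ax": 0,"ay": 0,"az": 0.106},
  {"tx": 0,"ty": 0,"tz": -0.8,"ax": 0,"ay": 0,"az": 0.106},
  {"tx": 0,"ty": 0,"tz": -0.8,"ax": 0,"ay": 0,"az": 0.106},
])

```text
clock: 0.78
eef_pos: [147.2, 607.2, 324.7]
tcp_rot: [-3.141, 0.0, 2.066]
contact_force: [-0.3, -0.1, -0.3]
opening: 0.999
grasp_force: 0.0
```

Request:
step_arm([
  {"tx": 0,"ty": 0,"tz": 0,"ax": 0,"ay": 0,"az": 0.106},
  {"tx": 0,"ty": 0,"tz": 0,"ax": 0,"ay": 0,"az": 0.106},
  {"tx": 0,"ty": 0,"tz": 0,"ax": 0,"ay": 0,"az": 0.107},
  {"tx": -0.97,"ty": 0.96,"tz": 0,"ax": 0,"ay": 0,"az": 0},
  {"tx": -0.97,"ty": 0.96,"tz": 0,"ax": 0,"ay": 0,"az": 0},
])

```text
clock: 1.4
eef_pos: [195.4, 558.2, 323.9]
tcp_rot: [-3.141, 0.001, 1.571]
contact_force: [-0.8, 0.3, 0.9]
opening: 1.0
grasp_force: 0.0
```

Request:
step_arm([
  {"tx": -0.97,"ty": 0.96,"tz": 0,"ax": 0,"ay": 0,"az": 0},
  {"tx": -0.97,"ty": 0.96,"tz": 0,"ax": 0,"ay": 0,"az": 0},
  {"tx": -0.97,"ty": 0.96,"tz": 0,"ax": 0,"ay": 0,"az": 0},
  {"tx": -0.97,"ty": 0.96,"tz": 0,"ax": 0,"ay": 0,"az": 0},
  {"tx": -0.97,"ty": 0.96,"tz": 0,"ax": 0,"ay": 0,"az": 0},
])

```text
clock: 2.02
eef_pos: [315.7, 436.6, 324.2]
tcp_rot: [-3.141, 0.0, 1.57]
contact_force: [0.9, 1.2, 0.5]
opening: 0.998
grasp_force: 0.0
```

Request:
step_arm([
  {"tx": -0.97,"ty": 0.96,"tz": 0,"ax": 0,"ay": 0,"az": 0},
  {"tx": -0.97,"ty": 0.96,"tz": 0,"ax": 0,"ay": 0,"az": 0},
  {"tx": -0.97,"ty": 0.96,"tz": 0,"ax": 0,"ay": 0,"az": 0},
  {"tx": -0.97,"ty": 0.96,"tz": 0,"ax": 0,"ay": 0,"az": 0},
  {"tx": -0.97,"ty": 0.96,"tz": 0,"ax": 0,"ay": 0,"az": 0},
])

```text
clock: 2.65
eef_pos: [435.6, 315.3, 324.2]
tcp_rot: [-3.141, 0.0, 1.57]
contact_force: [-0.8, 0.5, 0.5]
opening: 1.006
grasp_force: 0.0
```

Request:
step_arm([
  {"tx": -0.97,"ty": 0.96,"tz": 0,"ax": 0,"ay": 0,"az": 0},
  {"tx": -0.97,"ty": 0.96,"tz": 0,"ax": 0,"ay": 0,"az": 0},
  {"tx": -0.97,"ty": 0.96,"tz": 0,"ax": 0,"ay": 0,"az": 0},
  {"tx": -0.97,"ty": 0.96,"tz": 0,"ax": 0,"ay": 0,"az": 0},
  {"tx": 0,"ty": 0,"tz": 0,"ax": 0,"ay": 0,"az": 0},
])

```text
clock: 3.28
eef_pos: [532.0, 217.7, 323.9]
tcp_rot: [-3.141, 0.001, 1.568]
contact_force: [0.3, -0.7, 0.0]
opening: 1.003
grasp_force: 0.0
```

```bash
cat > grab.py <<'E'
import sys
from rig import r,eyes
import numpy as np,cv2
def grab(n,tag):
    i=eyes.camera_info(n);p,d=eyes.grab_frame(n);cv2.imwrite(f"pics/{n}{tag}.png",p[:,:,::-1])
    np.savez(f"{n}{tag}.npz",p=p,d=d,K=i["intrinsics"],T=i["cam_to_world"])
    s=r.sense();print(round(s["clock"],2),np.round(s["eef_pos"],1),np.round(s["tcp_rot"],4),"op",round(s["opening"],3),"F",np.round(s["contact_force"],1))
if __name__=="__main__":
    for n in sys.argv[2:]: grab(n,sys.argv[1])
E
python3 grab.py 1 wrist
cat > mw.py <<'E'
import sys
from meas import *
P=clouds(sys.argv[1:])[0][0]
print("table",np.round(np.median(P[:,2][abs(P[:,2])<8]),1))
for nm,c,R,z0,z1 in [("sW379",(463,379),27,12,62),("sW283",(443,285),27,12,62),("sT90",(439,90),20,12,62),("spT308",(620,308),9,20,86),("spT237",(621,237),9,20,86),("spW155",(593,155),15,20,86),("spW73",(603,74),15,20,86)]:
    x,n,e=cyl(P,c,R,z0,z1,R+10)
    q=P[(np.hypot(*(P[:,:2]-c).T)<R+6)&(P[:,2]>z1+2)]
    t=None
    if len(q)>10: t=np.round((np.percentile(q[:,:2],3,axis=0)+np.percentile(q[:,:2],97,axis=0))/2,1)
    print(nm,None if x is None else np.round(x,1),n,round(e,1),"top",t,len(q))
E
python3 mw.py wrist1.npz
```

```text
3.33 [531.2 218.5 324. ] [-3.1408e+00  2.0000e-04  1.5684e+00] op 1.0 F [-0.5  0.4 -0.1]
table -0.2
sW379 [463.4 369.4] 636 3.6 top [462.8 379.2] 1169
sW283 [451.4 281.1] 409 3.3 top [442.5 286.2] 936
sT90 [437.9  91.3] 455 0.7 top [438.3  92.4] 431
spT308 [619.8 308.6] 135 0.1 top [619.5 308.6] 189
spT237 [620.4 238.1] 139 0.1 top [619.7 238.1] 164
spW155 [592.4 155.5] 283 0.1 top [592.1 156.8] 382
spW73 [602.6  74.6] 393 0.2 top [602.2  77.8] 325
```

Request:
step_arm([
  {"tx": 0.67,"ty": -0.885,"tz": 0,"ax": 0,"ay": 0,"az": 0},
  {"tx": 0.67,"ty": -0.885,"tz": 0,"ax": 0,"ay": 0,"az": 0},
  {"tx": 0.67,"ty": -0.885,"tz": 0,"ax": 0,"ay": 0,"az": 0},
  {"tx": 0.67,"ty": -0.885,"tz": 0,"ax": 0,"ay": 0,"az": 0},
  {"tx": 0,"ty": 0,"tz": 1,"ax": 0,"ay": 0,"az": 0},
], gripper=1, newtons=30)

```text
clock: 3.95
eef_pos: [441.3, 288.5, 300.8]
tcp_rot: [3.139, -0.003, 1.573]
contact_force: [0.6, 0.5, -0.7]
opening: 1.001
grasp_force: 0.0
```

Request:
step_arm([
  {"tx": 0,"ty": 0,"tz": 1,"ax": 0,"ay": 0,"az": 0},
  {"tx": 0,"ty": 0,"tz": 1,"ax": 0,"ay": 0,"az": 0},
  {"tx": 0,"ty": 0,"tz": 1,"ax": 0,"ay": 0,"az": 0},
  {"tx": 0,"ty": 0,"tz": 1,"ax": 0,"ay": 0,"az": 0},
  {"tx": 0,"ty": 0,"tz": 0,"ax": 0,"ay": 0,"az": 0},
])

```text
clock: 4.58
eef_pos: [440.6, 286.1, 197.9]
tcp_rot: [-3.138, 0.002, 1.571]
contact_force: [-0.6, -0.1, -0.1]
opening: 0.998
grasp_force: 0.0
```

Run:
```python
from grab import grab
grab("wrist",2)
from meas import *
P=clouds(["wrist2.npz"])[0][0]
Q=P[(P[:,2]>64)&(P[:,2]<75)&(np.hypot(P[:,0]-443,P[:,1]-285)<45)]
for a in np.arange(0,6.28,.785):
    t=np.array([np.cos(a),np.sin(a)]);print(round(a,2),np.round(np.percentile(Q[:,:2]@t,98),1))
print(len(Q),Q.min(0),Q.max(0))
```

```text
4.62 [441.6 286.5 199.2] [-3.1402e+00  7.0000e-04  1.5710e+00] op 0.998 F [ 0.2  0.4 -0.1]
0.0 466.3
0.78 539.9
1.57 312.0
2.36 -84.4
3.14 -417.0
3.92 -490.9
4.71 -263.3
5.5 132.7
1582 [416.02528254 259.35702664  64.00274171] [468.26030813 313.10396459  71.75869197]
```

Request:
step_arm([
  {"tx": 0,"ty": 0,"tz": 1,"ax": 0,"ay": 0,"az": 0},
  {"tx": 0,"ty": 0,"tz": 1,"ax": 0,"ay": 0,"az": 0},
  {"tx": 0,"ty": 0,"tz": 1,"ax": 0,"ay": 0,"az": 0},
  {"tx": 0,"ty": 0,"tz": 1,"ax": 0,"ay": 0,"az": 0},
  {"tx": 0,"ty": 0,"tz": 1,"ax": 0,"ay": 0,"az": 0},
])

```text
clock: 5.25
eef_pos: [443.4, 287.2, 75.2]
tcp_rot: [3.14, -0.001, 1.57]
contact_force: [-1.3, -0.5, 0.8]
opening: 1.002
grasp_force: 0.0
```

Request:
step_arm([
  {"tx": 0,"ty": 0,"tz": 0.8,"ax": 0,"ay": 0,"az": 0},
  {"tx": 0,"ty": 0,"tz": 0,"ax": 0,"ay": 0,"az": 0},
])

```text
clock: 5.5
eef_pos: [442.3, 286.4, 54.4]
tcp_rot: [-3.141, 0.0, 1.57]
contact_force: [0.3, 0.2, 0.2]
opening: 1.002
grasp_force: 0.0
```

Request:
step_arm([
  {"tx": 0,"ty": 0,"tz": 0,"ax": 0,"ay": 0,"az": 0},
  {"tx": 0,"ty": 0,"tz": 0,"ax": 0,"ay": 0,"az": 0},
  {"tx": 0,"ty": 0,"tz": 0,"ax": 0,"ay": 0,"az": 0},
  {"tx": 0,"ty": 0,"tz": 0,"ax": 0,"ay": 0,"az": 0},
  {"tx": 0,"ty": 0,"tz": 0,"ax": 0,"ay": 0,"az": 0},
], gripper=0, newtons=30)

```text
clock: 6.12
eef_pos: [443.3, 286.9, 56.0]
tcp_rot: [3.14, -0.001, 1.57]
contact_force: [-2.4, -0.1, 8.5]
opening: 0.601
grasp_force: 29.6
```

Request:
step_arm([
  {"tx": 0,"ty": 0,"tz": -0.5,"ax": 0,"ay": 0,"az": 0},
  {"tx": 0,"ty": 0,"tz": -1,"ax": 0,"ay": 0,"az": 0},
  {"tx": 0,"ty": 0,"tz": -1,"ax": 0,"ay": 0,"az": 0},
  {"tx": 0,"ty": 0,"tz": -1,"ax": 0,"ay": 0,"az": 0},
  {"tx": 0,"ty": 0,"tz": -1,"ax": 0,"ay": 0,"az": 0},
])

```text
clock: 6.75
eef_pos: [442.5, 286.2, 168.7]
tcp_rot: [3.141, -0.0, 1.57]
contact_force: [-0.3, -0.0, -0.6]
opening: 0.599
grasp_force: 31.6
```

Request:
step_arm([
  {"tx": 0,"ty": 0,"tz": -1,"ax": 0,"ay": 0,"az": 0},
  {"tx": 0,"ty": 0,"tz": 0,"ax": 0,"ay": 0,"az": 0},
])

```text
clock: 7.0
eef_pos: [443.7, 287.0, 194.4]
tcp_rot: [3.138, -0.002, 1.57]
contact_force: [0.4, 0.0, -1.7]
opening: 0.601
grasp_force: 31.6
```

Request:
step_arm([
  {"tx": -0.942,"ty": 0.711,"tz": 0,"ax": 0,"ay": 0,"az": 0},
  {"tx": -0.942,"ty": 0.711,"tz": 0,"ax": 0,"ay": 0,"az": 0},
  {"tx": -0.942,"ty": 0.711,"tz": 0,"ax": 0,"ay": 0,"az": 0},
  {"tx": -0.942,"ty": 0.711,"tz": 0,"ax": 0,"ay": 0,"az": 0},
  {"tx": -0.942,"ty": 0.711,"tz": 0,"ax": 0,"ay": 0,"az": 0},
])

```text
clock: 7.62
eef_pos: [531.2, 167.4, 191.0]
tcp_rot: [-3.14, 0.0, 1.57]
contact_force: [0.0, 1.1, -0.7]
opening: 0.599
grasp_force: 31.7
```

Request:
step_arm([
  {"tx": -0.942,"ty": 0.711,"tz": 0,"ax": 0,"ay": 0,"az": 0},
  {"tx": -0.942,"ty": 0.711,"tz": 0,"ax": 0,"ay": 0,"az": 0},
  {"tx": -0.942,"ty": 0.711,"tz": 0,"ax": 0,"ay": 0,"az": 0},
  {"tx": -0.942,"ty": 0.711,"tz": 0,"ax": 0,"ay": 0,"az": 0},
  {"tx": 0,"ty": 0,"tz": 0,"ax": 0,"ay": 0,"az": 0},
])

```text
clock: 8.25
eef_pos: [602.8, 72.6, 190.9]
tcp_rot: [-3.141, 0.0, 1.568]
contact_force: [-0.6, 0.4, -1.2]
opening: 0.598
grasp_force: 31.7
```

Run:
```python
from grab import grab
grab("wrist",3);grab("side",3)
from meas import *
cl=clouds(["wrist3.npz"])
P,h=cl[0]
Q=P[(np.hypot(P[:,0]-603,P[:,1]-75)<34)&(P[:,2]>150)]
print(np.histogram(Q[:,2],np.arange(150,330,10)))
t=np.percentile(Q[:,2],60)
d=P[(np.hypot(P[:,0]-603,P[:,1]-75)<34)&(P[:,2]>190)&(P[:,2]<216)&(h[:,2]<60)]
print(len(d),np.percentile(d,[1,50,99],axis=0).round(1))
```

```text
8.3 [602.   73.5 190.9] [-3.1400e+00  1.0000e-04  1.5686e+00] op 0.601 F [-0.3 -0.7 -1.5]
8.35 [601.6  74.1 191. ] [-3.1399e+00 -1.0000e-04  1.5694e+00] op 0.604 F [-0.2  0.5 -1.6]
(array([ 564,  693,  842, 1033, 1238, 5682,  653,  813, 1329,  492,  826,
        984, 5511, 4872,  319,    0,    0]), array([150, 160, 170, 180, 190, 200, 210, 220, 230, 240, 250, 260, 270,
       280, 290, 300, 310, 320]))
5552 [[580.7  48.5 190.6]
 [607.   71.6 204.2]
 [627.9  98.8 213.4]]
```

View pics/wrist3.png

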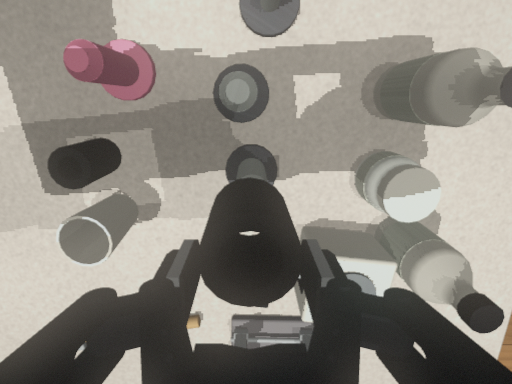

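Request:
step_arm([
  {"tx": 0.02,"ty": 0.03,"tz": 0.8,"ax": 0,"ay": 0,"az": 0},
  {"tx": 0,"ty": 0,"tz": 0.5,"ax": 0,"ay": 0,"az": 0},
  {"tx": 0,"ty": 0,"tz": 0.5,"ax": 0,"ay": 0,"az": 0},
  {"tx": 0,"ty": 0,"tz": 0.4,"ax": 0,"ay": 0,"az": 0},
  {"tx": 0,"ty": 0,"tz": 0,"ax": 0,"ay": 0,"az": 0},
])

```text
clock: 8.98
eef_pos: [603.0, 74.8, 136.2]
tcp_rot: [-3.141, 0.0, 1.57]
contact_force: [0.6, 0.1, -0.5]
opening: 0.6
grasp_force: 32.0
```

No force, so it's on the shaft. Lowering to the foot.

Request:
step_arm([
  {"tx": 0,"ty": 0,"tz": 0.8,"ax": 0,"ay": 0,"az": 0},
  {"tx": 0,"ty": 0,"tz": 0.8,"ax": 0,"ay": 0,"az": 0},
  {"tx": 0,"ty": 0,"tz": 0.7,"ax": 0,"ay": 0,"az": 0},
  {"tx": 0,"ty": 0,"tz": 0.25,"ax": 0,"ay": 0,"az": 0},
  {"tx": 0,"ty": 0,"tz": 0,"ax": 0,"ay": 0,"az": 0},
])

```text
clock: 9.6
eef_pos: [603.1, 74.7, 73.0]
tcp_rot: [-3.141, 0.0, 1.57]
contact_force: [-0.7, 0.5, -1.0]
opening: 0.602
grasp_force: 32.1
```

Request:
step_arm([
  {"tx": 0,"ty": 0,"tz": 0,"ax": 0,"ay": 0,"az": 0},
  {"tx": 0,"ty": 0,"tz": 0,"ax": 0,"ay": 0,"az": 0},
  {"tx": 0,"ty": 0,"tz": 0,"ax": 0,"ay": 0,"az": 0},
  {"tx": 0,"ty": 0,"tz": 0,"ax": 0,"ay": 0,"az": 0},
  {"tx": 0,"ty": 0,"tz": 0,"ax": 0,"ay": 0,"az": 0},
], gripper=1)

```text
clock: 10.22
eef_pos: [603.1, 74.7, 73.2]
tcp_rot: [3.142, 0.0, 1.57]
contact_force: [0.3, -0.6, 0.8]
opening: 0.999
grasp_force: 0.0
```

Request:
step_arm([
  {"tx": 0,"ty": 0,"tz": -1,"ax": 0,"ay": 0,"az": 0},
  {"tx": 0,"ty": 0,"tz": -1,"ax": 0,"ay": 0,"az": 0},
  {"tx": 0,"ty": 0,"tz": -1,"ax": 0,"ay": 0,"az": 0},
  {"tx": 0,"ty": 0,"tz": -1,"ax": 0,"ay": 0,"az": 0},
  {"tx": 0,"ty": 0,"tz": -1,"ax": 0,"ay": 0,"az": 0},
])

```text
clock: 10.85
eef_pos: [603.0, 74.7, 198.9]
tcp_rot: [-3.141, 0.0, 1.57]
contact_force: [0.6, 0.0, 1.2]
opening: 0.997
grasp_force: 0.0
```

Run:
```python
from grab import grab
for n in("wrist","side","scene"): grab(n,4)
from meas import *
for n in("wrist4","side4","scene4"):
    P,h=clouds([n+".npz"])[0]
    d=P[(np.hypot(P[:,0]-602.6,P[:,1]-74.6)<34)&(h[:,2]<60)&(P[:,2]>15)]
    print(n,len(d),np.percentile(d,[1,50,99],axis=0).round(1).tolist())
    for c in((463,379),(439,90)):
        x,k,e=cyl(P[P[:,2]<62],c,27 if c[0]>450 else 20,12,62,60 if c[0]>450 else 33);print(c,x,k,e)
```

```text
10.9 [604.7  74.9 202.4] [ 3.1372e+00 -5.0000e-04  1.5702e+00] op 0.998 F [1.6 0.3 2.7]
10.95 [604.8  74.9 201. ] [ 3.1369e+00 -5.0000e-04  1.5702e+00] op 1.002 F [0.2 0.1 0.2]
11.0 [603.9  74.8 199.3] [ 3.1390e+00 -3.0000e-04  1.5702e+00] op 1.003 F [-0.4 -0.1 -0.9]
wrist4 10244 [[574.5, 76.9, 32.8], [602.7, 87.7, 288.1], [630.8, 100.5, 298.9]]
(463, 379) None 0 0
(439, 90) [438.60134578  91.26515189] 1157 0.6715579286295394
side4 659 [[570.8, 43.3, 16.5], [588.4, 60.1, 83.0], [630.3, 90.3, 385.7]]
(463, 379) [461.91331032 378.6762228 ] 228 1.6166580087224123
(439, 90) [438.34535419  89.64289581] 174 0.9598034052505149
scene4 365 [[578.3, 54.3, 18.1], [621.8, 86.4, 78.5], [635.2, 106.8, 384.1]]
(463, 379) [463.88036198 379.24345983] 226 1.7498473866239994
(439, 90) [439.27599543  90.15725924] 128 1.5140343067693323
```

Request:
step_arm([
  {"tx": 0.936,"ty": -0.431,"tz": 0,"ax": 0,"ay": 0,"az": 0},
  {"tx": 0.936,"ty": -0.431,"tz": 0,"ax": 0,"ay": 0,"az": 0},
  {"tx": 0.936,"ty": -0.431,"tz": 0,"ax": 0,"ay": 0,"az": 0},
  {"tx": 0.936,"ty": -0.431,"tz": 0,"ax": 0,"ay": 0,"az": 0},
  {"tx": 0.936,"ty": -0.431,"tz": 0,"ax": 0,"ay": 0,"az": 0},
])

```text
clock: 11.62
eef_pos: [548.2, 192.2, 196.6]
tcp_rot: [-3.14, 0.001, 1.57]
contact_force: [-0.0, -0.2, -0.6]
opening: 0.999
grasp_force: 0.0
```

Request:
step_arm([
  {"tx": 0.936,"ty": -0.431,"tz": 0,"ax": 0,"ay": 0,"az": 0},
  {"tx": 0.936,"ty": -0.431,"tz": 0,"ax": 0,"ay": 0,"az": 0},
  {"tx": 0.936,"ty": -0.431,"tz": 0,"ax": 0,"ay": 0,"az": 0},
  {"tx": 0.936,"ty": -0.431,"tz": 0,"ax": 0,"ay": 0,"az": 0},
  {"tx": 0.936,"ty": -0.431,"tz": 0,"ax": 0,"ay": 0,"az": 0},
])

```text
clock: 12.25
eef_pos: [494.5, 309.1, 196.6]
tcp_rot: [-3.14, 0.001, 1.57]
contact_force: [0.7, -0.2, 0.3]
opening: 0.999
grasp_force: 0.0
```

Request:
step_arm([
  {"tx": 0.936,"ty": -0.431,"tz": 0,"ax": 0,"ay": 0,"az": 0},
  {"tx": 0.936,"ty": -0.431,"tz": 0,"ax": 0,"ay": 0,"az": 0},
  {"tx": 0.936,"ty": -0.431,"tz": 0,"ax": 0,"ay": 0,"az": 0},
  {"tx": 0,"ty": 0,"tz": 0,"ax": 0,"ay": 0,"az": 0},
  {"tx": 0,"ty": 0,"tz": 0,"ax": 0,"ay": 0,"az": 0},
])

```text
clock: 12.88
eef_pos: [463.0, 378.3, 197.2]
tcp_rot: [-3.141, 0.001, 1.571]
contact_force: [-0.7, 0.6, 0.0]
opening: 0.998
grasp_force: 0.0
```

Run:
```python
from grab import grab
for n in("wrist","side"): grab(n,5)
from meas import *
P=clouds(["wrist5.npz"])[0][0]
Q=P[(P[:,2]>64)&(P[:,2]<75)&(np.hypot(P[:,0]-463,P[:,1]-379)<45)]
print(len(Q),np.percentile(Q,.5,axis=0).round(1),np.percentile(Q,99.5,axis=0).round(1))
P=clouds(["side5.npz"])[0][0]
Q=P[(np.hypot(P[:,0]-602,P[:,1]-74)<30)&(P[:,2]>18)];print(np.percentile(Q[:,2],[20,40,50,60,70,80,90,99]).round(1))
Q=P[(np.hypot(P[:,0]-602,P[:,1]-74)<28)&(np.hypot(P[:,0]-602,P[:,1]-74)>19)];print(np.percentile(Q[:,2],[50,80,90,99]).round(1))
```

```text
12.93 [463.2 378.1 197.4] [-3.1409e+00  1.0000e-03  1.5699e+00] op 1.002 F [ 0.7  0.7 -0.4]
12.97 [463.4 378.1 197.6] [-3.1411e+00  7.0000e-04  1.5696e+00] op 1.0 F [-0.9 -0.2  0.4]
1602 [436.2 354.5  64.4] [487.8 406.5  71.4]
[ 40.7  61.9  73.   80.4  82.6  84.9  95.5 101.7]
[53.3 80.9 83.1 85.7]
```

Request:
step_arm([
  {"tx": 0.09,"ty": -0.05,"tz": 1,"ax": 0,"ay": 0,"az": 0},
  {"tx": 0,"ty": 0,"tz": 1,"ax": 0,"ay": 0,"az": 0},
  {"tx": 0,"ty": 0,"tz": 1,"ax": 0,"ay": 0,"az": 0},
  {"tx": 0,"ty": 0,"tz": 1,"ax": 0,"ay": 0,"az": 0},
  {"tx": 0,"ty": 0,"tz": 1,"ax": 0,"ay": 0,"az": 0},
])

```text
clock: 13.6
eef_pos: [462.5, 380.4, 72.4]
tcp_rot: [3.141, -0.0, 1.569]
contact_force: [0.2, 0.0, 0.5]
opening: 1.002
grasp_force: 0.0
```

Request:
step_arm([
  {"tx": 0,"ty": 0,"tz": 0.74,"ax": 0,"ay": 0,"az": 0},
  {"tx": 0,"ty": 0,"tz": 0,"ax": 0,"ay": 0,"az": 0},
])

```text
clock: 13.85
eef_pos: [461.4, 380.2, 53.4]
tcp_rot: [-3.14, 0.002, 1.57]
contact_force: [-0.5, -0.6, 0.1]
opening: 1.004
grasp_force: 0.0
```

Request:
step_arm([
  {"tx": 0,"ty": 0,"tz": 0,"ax": 0,"ay": 0,"az": 0},
  {"tx": 0,"ty": 0,"tz": 0,"ax": 0,"ay": 0,"az": 0},
  {"tx": 0,"ty": 0,"tz": 0,"ax": 0,"ay": 0,"az": 0},
  {"tx": 0,"ty": 0,"tz": 0,"ax": 0,"ay": 0,"az": 0},
  {"tx": 0,"ty": 0,"tz": 0,"ax": 0,"ay": 0,"az": 0},
], gripper=0, newtons=30)

```text
clock: 14.48
eef_pos: [462.7, 381.8, 55.9]
tcp_rot: [3.14, -0.001, 1.57]
contact_force: [0.2, -1.1, 6.9]
opening: 0.599
grasp_force: 30.8
```

Request:
step_arm([
  {"tx": 0,"ty": 0,"tz": -0.5,"ax": 0,"ay": 0,"az": 0},
  {"tx": 0,"ty": 0,"tz": -1,"ax": 0,"ay": 0,"az": 0},
  {"tx": 0,"ty": 0,"tz": -1,"ax": 0,"ay": 0,"az": 0},
  {"tx": 0,"ty": 0,"tz": -1,"ax": 0,"ay": 0,"az": 0},
  {"tx": 0,"ty": 0,"tz": -1,"ax": 0,"ay": 0,"az": 0},
])

```text
clock: 15.1
eef_pos: [461.8, 381.2, 168.7]
tcp_rot: [3.141, -0.0, 1.57]
contact_force: [0.1, -0.8, -0.8]
opening: 0.596
grasp_force: 31.8
```

Request:
step_arm([
  {"tx": 0,"ty": 0,"tz": -1,"ax": 0,"ay": 0,"az": 0},
  {"tx": -1,"ty": 0.578,"tz": 0,"ax": 0,"ay": 0,"az": 0},
  {"tx": -1,"ty": 0.578,"tz": 0,"ax": 0,"ay": 0,"az": 0},
  {"tx": -1,"ty": 0.578,"tz": 0,"ax": 0,"ay": 0,"az": 0},
  {"tx": -1,"ty": 0.578,"tz": 0,"ax": 0,"ay": 0,"az": 0},
])

```text
clock: 15.72
eef_pos: [519.9, 280.4, 192.9]
tcp_rot: [3.141, -0.0, 1.57]
contact_force: [0.4, -0.2, -1.1]
opening: 0.599
grasp_force: 31.8
```

Request:
step_arm([
  {"tx": -1,"ty": 0.578,"tz": 0,"ax": 0,"ay": 0,"az": 0},
  {"tx": -1,"ty": 0.578,"tz": 0,"ax": 0,"ay": 0,"az": 0},
  {"tx": -1,"ty": 0.578,"tz": 0,"ax": 0,"ay": 0,"az": 0},
  {"tx": -1,"ty": 0.578,"tz": 0,"ax": 0,"ay": 0,"az": 0},
  {"tx": -1,"ty": 0.578,"tz": 0,"ax": 0,"ay": 0,"az": 0},
])

```text
clock: 16.35
eef_pos: [592.1, 155.3, 192.9]
tcp_rot: [3.141, -0.0, 1.57]
contact_force: [0.1, -1.0, -0.4]
opening: 0.598
grasp_force: 31.8
```

Request:
step_arm([
  {"tx": 0,"ty": 0,"tz": 0,"ax": 0,"ay": 0,"az": 0},
  {"tx": 0,"ty": 0,"tz": 0,"ax": 0,"ay": 0,"az": 0},
])

```text
clock: 16.6
eef_pos: [591.5, 156.5, 192.5]
tcp_rot: [-3.141, -0.0, 1.57]
contact_force: [0.2, 0.4, -0.9]
opening: 0.602
grasp_force: 31.8
```

Run:
```python
from grab import grab
from rig import r
grab("wrist",6)
from meas import *
P,h=clouds(["wrist6.npz"])[0]
d=P[(np.hypot(P[:,0]-592.4,P[:,1]-155.5)<34)&(P[:,2]>190)&(P[:,2]<220)&(h[:,2]<60)]
print(len(d),np.percentile(d,[1,50,99],axis=0).round(1).tolist(),r.sense()["eef_pos"])
```

```text
16.65 [591.4 156.7 192.4] [-3.1414e+00 -3.0000e-04  1.5704e+00] op 0.599 F [ 0.5  0.8 -1.2]
6188 [[565.3, 134.1, 190.6], [591.7, 158.1, 205.9], [616.5, 181.5, 217.9]] [591.42663685 156.73716264 192.40279049]
```

Request:
step_arm([
  {"tx": -0.07,"ty": 0.04,"tz": 0.8,"ax": 0,"ay": 0,"az": 0},
  {"tx": 0,"ty": 0,"tz": 0.5,"ax": 0,"ay": 0,"az": 0},
  {"tx": 0,"ty": 0,"tz": 0.5,"ax": 0,"ay": 0,"az": 0},
  {"tx": 0,"ty": 0,"tz": 0.4,"ax": 0,"ay": 0,"az": 0},
  {"tx": 0,"ty": 0,"tz": 0,"ax": 0,"ay": 0,"az": 0},
])

```text
clock: 17.27
eef_pos: [592.5, 154.6, 136.3]
tcp_rot: [-3.141, -0.0, 1.57]
contact_force: [-0.2, 1.5, -1.5]
opening: 0.596
grasp_force: 31.8
```

Request:
step_arm([
  {"tx": 0,"ty": 0,"tz": 0.8,"ax": 0,"ay": 0,"az": 0},
  {"tx": 0,"ty": 0,"tz": 0.8,"ax": 0,"ay": 0,"az": 0},
  {"tx": 0,"ty": 0,"tz": 0.7,"ax": 0,"ay": 0,"az": 0},
  {"tx": 0,"ty": 0,"tz": 0.25,"ax": 0,"ay": 0,"az": 0},
  {"tx": 0,"ty": 0,"tz": 0,"ax": 0,"ay": 0,"az": 0},
])

```text
clock: 17.9
eef_pos: [593.6, 155.7, 73.3]
tcp_rot: [3.14, -0.002, 1.57]
contact_force: [1.9, 9.7, -5.4]
opening: 0.598
grasp_force: 32.4
```

Request:
step_arm([
  {"tx": 0,"ty": 0,"tz": 0,"ax": 0,"ay": 0,"az": 0},
  {"tx": 0,"ty": 0,"tz": 0,"ax": 0,"ay": 0,"az": 0},
  {"tx": 0,"ty": 0,"tz": 0,"ax": 0,"ay": 0,"az": 0},
  {"tx": 0,"ty": 0,"tz": 0,"ax": 0,"ay": 0,"az": 0},
  {"tx": 0,"ty": 0,"tz": 0,"ax": 0,"ay": 0,"az": 0},
], gripper=1)

```text
clock: 18.52
eef_pos: [592.9, 154.3, 73.4]
tcp_rot: [3.142, 0.0, 1.57]
contact_force: [-0.1, 0.2, -0.0]
opening: 1.0
grasp_force: 0.0
```

Request:
step_arm([
  {"tx": 0,"ty": 0,"tz": -1,"ax": 0,"ay": 0,"az": 0},
  {"tx": 0,"ty": 0,"tz": -1,"ax": 0,"ay": 0,"az": 0},
  {"tx": 0,"ty": 0,"tz": -1,"ax": 0,"ay": 0,"az": 0},
  {"tx": 0,"ty": 0,"tz": -1,"ax": 0,"ay": 0,"az": 0},
  {"tx": 0,"ty": 0,"tz": -1,"ax": 0,"ay": 0,"az": 0},
])

```text
clock: 19.15
eef_pos: [592.8, 154.3, 199.2]
tcp_rot: [3.142, 0.0, 1.57]
contact_force: [0.2, 0.8, 0.1]
opening: 1.001
grasp_force: 0.0
```

Request:
step_arm([
  {"tx": -0.363,"ty": -0.88,"tz": 0,"ax": 0,"ay": 0,"az": 0},
  {"tx": -0.363,"ty": -0.88,"tz": 0,"ax": 0,"ay": 0,"az": 0},
  {"tx": -0.363,"ty": -0.88,"tz": 0,"ax": 0,"ay": 0,"az": 0},
  {"tx": -0.363,"ty": -0.88,"tz": 0,"ax": 0,"ay": 0,"az": 0},
  {"tx": -0.363,"ty": -0.88,"tz": 0,"ax": 0,"ay": 0,"az": 0},
])

```text
clock: 19.77
eef_pos: [482.1, 108.8, 198.4]
tcp_rot: [3.141, 0.0, 1.57]
contact_force: [-1.0, -0.6, -0.4]
opening: 1.005
grasp_force: 0.0
```

Request:
step_arm([
  {"tx": -0.363,"ty": -0.88,"tz": 0,"ax": 0,"ay": 0,"az": 0},
  {"tx": -0.363,"ty": -0.88,"tz": 0,"ax": 0,"ay": 0,"az": 0},
  {"tx": 0,"ty": 0,"tz": 0,"ax": 0,"ay": 0,"az": 0},
  {"tx": 0,"ty": 0,"tz": 0,"ax": 0,"ay": 0,"az": 0},
  {"tx": 0,"ty": 0,"tz": 0,"ax": 0,"ay": 0,"az": 0},
])

```text
clock: 20.4
eef_pos: [439.7, 91.3, 198.5]
tcp_rot: [3.141, -0.0, 1.57]
contact_force: [-0.6, 0.6, -0.1]
opening: 0.995
grasp_force: 0.0
```

Run:
```python
from grab import grab
for n in("wrist","scene"): grab(n,7)
from meas import *
P=clouds(["wrist7.npz"])[0][0]
Q=P[(P[:,2]>64)&(P[:,2]<75)&(np.hypot(P[:,0]-439,P[:,1]-91)<32)]
print(len(Q),np.percentile(Q,.5,axis=0).round(1),np.percentile(Q,99.5,axis=0).round(1))
P=clouds(["scene7.npz"])[0][0]
for c in((592.4,155.5),(602.6,74.6)):
    R=np.hypot(P[:,0]-c[0],P[:,1]-c[1]);Q=P[(R<28)&(R>19)];print(np.percentile(Q[:,2],[50,80,90,99]).round(1))
```

```text
20.45 [439.6  91.2 198.4] [ 3.1413e+00 -1.0000e-04  1.5703e+00] op 0.999 F [ 0.7  0.1 -0.7]
20.5 [439.4  91.2 198.3] [3.1415 0.     1.5704] op 1.006 F [-0.6 -1.   0.3]
1002 [419.6  72.3  64.2] [457.4 110.5  71.3]
[47.  79.1 81.8 85.8]
[48.4 76.8 81.1 85.4]
```

Request:
step_arm([
  {"tx": 0.01,"ty": -0.04,"tz": 1,"ax": 0,"ay": 0,"az": 0},
  {"tx": 0,"ty": 0,"tz": 1,"ax": 0,"ay": 0,"az": 0},
  {"tx": 0,"ty": 0,"tz": 1,"ax": 0,"ay": 0,"az": 0},
  {"tx": 0,"ty": 0,"tz": 1,"ax": 0,"ay": 0,"az": 0},
  {"tx": 0,"ty": 0,"tz": 1,"ax": 0,"ay": 0,"az": 0},
])

```text
clock: 21.12
eef_pos: [438.3, 91.4, 72.5]
tcp_rot: [3.141, -0.0, 1.57]
contact_force: [-0.4, 0.3, -0.8]
opening: 0.998
grasp_force: 0.0
```

Request:
step_arm([
  {"tx": 0,"ty": 0,"tz": 0.74,"ax": 0,"ay": 0,"az": 0},
  {"tx": 0,"ty": 0,"tz": 0,"ax": 0,"ay": 0,"az": 0},
])

```text
clock: 21.38
eef_pos: [437.1, 91.1, 53.8]
tcp_rot: [-3.139, 0.001, 1.57]
contact_force: [-0.5, -0.4, 0.1]
opening: 1.003
grasp_force: 0.0
```

Request:
step_arm([
  {"tx": 0,"ty": 0,"tz": 0,"ax": 0,"ay": 0,"az": 0},
  {"tx": 0,"ty": 0,"tz": 0,"ax": 0,"ay": 0,"az": 0},
  {"tx": 0,"ty": 0,"tz": 0,"ax": 0,"ay": 0,"az": 0},
  {"tx": 0,"ty": 0,"tz": 0,"ax": 0,"ay": 0,"az": 0},
  {"tx": 0,"ty": 0,"tz": 0,"ax": 0,"ay": 0,"az": 0},
], gripper=0, newtons=30)

```text
clock: 22.0
eef_pos: [438.7, 91.4, 55.8]
tcp_rot: [3.14, -0.0, 1.57]
contact_force: [-0.4, -0.6, 6.9]
opening: 0.443
grasp_force: 29.3
```

Request:
step_arm([
  {"tx": 0,"ty": 0,"tz": -0.5,"ax": 0,"ay": 0,"az": 0},
  {"tx": 0,"ty": 0,"tz": -1,"ax": 0,"ay": 0,"az": 0},
  {"tx": 0,"ty": 0,"tz": -1,"ax": 0,"ay": 0,"az": 0},
  {"tx": 0,"ty": 0,"tz": -1,"ax": 0,"ay": 0,"az": 0},
  {"tx": 0,"ty": 0,"tz": -1,"ax": 0,"ay": 0,"az": 0},
])

```text
clock: 22.62
eef_pos: [437.7, 91.2, 169.1]
tcp_rot: [3.141, -0.0, 1.57]
contact_force: [0.3, 0.3, -0.8]
opening: 0.445
grasp_force: 30.3
```

Request:
step_arm([
  {"tx": 0,"ty": 0,"tz": -1,"ax": 0,"ay": 0,"az": 0},
  {"tx": 0.733,"ty": 0.91,"tz": 0,"ax": 0,"ay": 0,"az": 0},
  {"tx": 0.733,"ty": 0.91,"tz": 0,"ax": 0,"ay": 0,"az": 0},
  {"tx": 0.733,"ty": 0.91,"tz": 0,"ax": 0,"ay": 0,"az": 0},
  {"tx": 0.733,"ty": 0.91,"tz": 0,"ax": 0,"ay": 0,"az": 0},
])

```text
clock: 23.25
eef_pos: [529.4, 165.0, 193.3]
tcp_rot: [3.141, -0.0, 1.57]
contact_force: [1.0, 0.2, -1.2]
opening: 0.444
grasp_force: 30.3
```

Request:
step_arm([
  {"tx": 0.733,"ty": 0.91,"tz": 0,"ax": 0,"ay": 0,"az": 0},
  {"tx": 0.733,"ty": 0.91,"tz": 0,"ax": 0,"ay": 0,"az": 0},
  {"tx": 0.733,"ty": 0.91,"tz": 0,"ax": 0,"ay": 0,"az": 0},
  {"tx": 0.733,"ty": 0.91,"tz": 0,"ax": 0,"ay": 0,"az": 0},
  {"tx": 0,"ty": 0,"tz": 0,"ax": 0,"ay": 0,"az": 0},
])

```text
clock: 23.88
eef_pos: [620.9, 238.7, 193.0]
tcp_rot: [3.141, -0.0, 1.571]
contact_force: [0.2, -0.4, -2.1]
opening: 0.445
grasp_force: 30.4
```

Request:
step_arm([
  {"tx": 0,"ty": 0,"tz": 0,"ax": 0,"ay": 0,"az": 0},
  {"tx": 0,"ty": 0,"tz": 0,"ax": 0,"ay": 0,"az": 0},
])

```text
clock: 24.12
eef_pos: [619.2, 237.1, 192.7]
tcp_rot: [-3.141, 0.0, 1.57]
contact_force: [-0.5, 0.3, -1.1]
opening: 0.446
grasp_force: 30.4
```

Run:
```python
from grab import grab
from rig import r
grab("wrist",8)
from meas import *
P,h=clouds(["wrist8.npz"])[0]
d=P[(np.hypot(P[:,0]-620.4,P[:,1]-238)<27)&(P[:,2]>190)&(P[:,2]<220)&(h[:,2]<60)]
print(len(d),np.percentile(d,[1,50,99],axis=0).round(1).tolist(),r.sense()["eef_pos"])
```

```text
24.18 [619.4 237.2 192.7] [-3.1414e+00  2.0000e-04  1.5699e+00] op 0.444 F [ 0.4  0.4 -0.6]
4772 [[599.5, 219.3, 190.8], [618.3, 240.0, 206.1], [637.7, 256.5, 218.3]] [619.37833423 237.15391973 192.70107642]
```

Request:
step_arm([
  {"tx": 0.01,"ty": 0.04,"tz": 0.8,"ax": 0,"ay": 0,"az": 0},
  {"tx": 0,"ty": 0,"tz": 0.5,"ax": 0,"ay": 0,"az": 0},
  {"tx": 0,"ty": 0,"tz": 0.5,"ax": 0,"ay": 0,"az": 0},
  {"tx": 0,"ty": 0,"tz": 0.4,"ax": 0,"ay": 0,"az": 0},
  {"tx": 0,"ty": 0,"tz": 0,"ax": 0,"ay": 0,"az": 0},
])

```text
clock: 24.8
eef_pos: [620.4, 237.8, 136.2]
tcp_rot: [-3.14, 0.001, 1.57]
contact_force: [0.0, 0.1, -0.7]
opening: 0.441
grasp_force: 30.4
```

Request:
step_arm([
  {"tx": 0,"ty": 0,"tz": 0.8,"ax": 0,"ay": 0,"az": 0},
  {"tx": 0,"ty": 0,"tz": 0.8,"ax": 0,"ay": 0,"az": 0},
  {"tx": 0,"ty": 0,"tz": 0.7,"ax": 0,"ay": 0,"az": 0},
  {"tx": 0,"ty": 0,"tz": 0.25,"ax": 0,"ay": 0,"az": 0},
  {"tx": 0,"ty": 0,"tz": 0,"ax": 0,"ay": 0,"az": 0},
])

```text
clock: 25.42
eef_pos: [620.7, 237.8, 72.9]
tcp_rot: [-3.141, 0.0, 1.57]
contact_force: [-0.6, 0.1, -1.1]
opening: 0.441
grasp_force: 30.4
```

Request:
step_arm([
  {"tx": 0,"ty": 0,"tz": 0,"ax": 0,"ay": 0,"az": 0},
  {"tx": 0,"ty": 0,"tz": 0,"ax": 0,"ay": 0,"az": 0},
  {"tx": 0,"ty": 0,"tz": 0,"ax": 0,"ay": 0,"az": 0},
  {"tx": 0,"ty": 0,"tz": 0,"ax": 0,"ay": 0,"az": 0},
  {"tx": 0,"ty": 0,"tz": 0,"ax": 0,"ay": 0,"az": 0},
], gripper=1)

```text
clock: 26.05
eef_pos: [621.0, 238.0, 73.8]
tcp_rot: [3.141, -0.0, 1.57]
contact_force: [-0.1, -0.4, 0.1]
opening: 0.998
grasp_force: 0.0
```

Request:
step_arm([
  {"tx": 0,"ty": 0,"tz": -1,"ax": 0,"ay": 0,"az": 0},
  {"tx": 0,"ty": 0,"tz": -1,"ax": 0,"ay": 0,"az": 0},
  {"tx": 0,"ty": 0,"tz": -1,"ax": 0,"ay": 0,"az": 0},
  {"tx": 0,"ty": 0,"tz": -1,"ax": 0,"ay": 0,"az": 0},
  {"tx": 0,"ty": 0,"tz": -1,"ax": 0,"ay": 0,"az": 0},
])

```text
clock: 26.68
eef_pos: [620.8, 237.9, 199.5]
tcp_rot: [-3.142, 0.0, 1.57]
contact_force: [1.0, -0.7, 0.1]
opening: 1.003
grasp_force: 0.0
```

Request:
step_arm([
  {"tx": -1,"ty": -0.1,"tz": -1,"ax": 0,"ay": 0,"az": 0},
  {"tx": -1,"ty": -0.1,"tz": -1,"ax": 0,"ay": 0,"az": 0},
  {"tx": -1,"ty": -0.1,"tz": -1,"ax": 0,"ay": 0,"az": 0},
  {"tx": -1,"ty": -0.1,"tz": -1,"ax": 0,"ay": 0,"az": 0},
  {"tx": -1,"ty": -0.1,"tz": 0,"ax": 0,"ay": 0,"az": 0},
])

```text
clock: 27.3
eef_pos: [609.3, 112.4, 301.1]
tcp_rot: [3.138, -0.001, 1.57]
contact_force: [0.6, -0.9, 0.1]
opening: 1.003
grasp_force: 0.0
```

Request:
step_arm([
  {"tx": -1,"ty": -0.1,"tz": 0,"ax": 0,"ay": 0,"az": 0},
  {"tx": -1,"ty": -0.1,"tz": 0,"ax": 0,"ay": 0,"az": 0},
  {"tx": -1,"ty": -0.1,"tz": 0,"ax": 0,"ay": 0,"az": 0},
  {"tx": -1,"ty": -0.1,"tz": 0,"ax": 0,"ay": 0,"az": 0},
  {"tx": -1,"ty": -0.1,"tz": 0,"ax": 0,"ay": 0,"az": 0},
])

```text
clock: 27.92
eef_pos: [595.6, -12.8, 298.7]
tcp_rot: [3.142, 0.0, 1.57]
contact_force: [0.6, -0.5, 0.1]
opening: 1.002
grasp_force: 0.0
```

Request:
step_arm([
  {"tx": -1,"ty": -0.1,"tz": 0,"ax": 0,"ay": 0,"az": 0},
  {"tx": -1,"ty": -0.1,"tz": 0,"ax": 0,"ay": 0,"az": 0},
  {"tx": -1,"ty": -0.1,"tz": 0,"ax": 0,"ay": 0,"az": 0},
  {"tx": -1,"ty": -0.1,"tz": 0,"ax": 0,"ay": 0,"az": 0},
  {"tx": -1,"ty": -0.1,"tz": 0,"ax": 0,"ay": 0,"az": 0},
])

```text
clock: 28.55
eef_pos: [583.0, -137.8, 298.7]
tcp_rot: [3.142, -0.0, 1.57]
contact_force: [-0.3, -0.0, 0.1]
opening: 0.998
grasp_force: 0.0
```

Request:
step_arm([
  {"tx": -1,"ty": 0,"tz": 0,"ax": 0,"ay": 0,"az": 0},
  {"tx": -1,"ty": 0,"tz": 0,"ax": 0,"ay": 0,"az": 0},
  {"tx": -1,"ty": 0,"tz": 0,"ax": 0,"ay": 0,"az": 0},
  {"tx": 0,"ty": 0,"tz": 0,"ax": 0,"ay": 0,"az": 0},
  {"tx": 0,"ty": 0,"tz": 0,"ax": 0,"ay": 0,"az": 0},
])

```text
clock: 29.18
eef_pos: [583.1, -211.5, 298.5]
tcp_rot: [-3.141, -0.001, 1.57]
contact_force: [-0.3, 0.3, -0.2]
opening: 1.001
grasp_force: 0.0
```

Run:
```python
from grab import grab
for n in("wrist","scene","side"): grab(n,9)
from meas import *
P=clouds(["scene9.npz"])[0][0]
for c in((592.4,155.5,28,19),(602.6,74.6,28,19),(620.4,238,21,13)):
    R=np.hypot(P[:,0]-c[0],P[:,1]-c[1]);Q=P[(R<c[2])&(R>c[3])];print(np.percentile(Q[:,2],[50,80,90,99]).round(1))
P,h=clouds(["wrist9.npz"])[0]
for nm,b in (("clipA",(565,705,-210,-105)),("clipB",(565,705,-320,-215)),("tab",(570,650,-80,30)),("box",(640,760,-110,20))):
    m=(P[:,0]>b[0])&(P[:,0]<b[1])&(P[:,1]>b[2])&(P[:,1]<b[3])
    for z0,z1 in ((8,16),(30,60),(60,80),(80,105)):
        Q=P[m&(P[:,2]>z0)&(P[:,2]<z1)]
        if len(Q)>10: print(nm,z0,len(Q),"x",np.percentile(Q[:,0],[1,50,99]).round(1),"y",np.percentile(Q[:,1],[1,50,99]).round(1))
for nm,b in (("brA",(320,560,-185,-95)),("brB",(420,520,-430,-195))):
    m=(P[:,0]>b[0])&(P[:,0]<b[1])&(P[:,1]>b[2])&(P[:,1]<b[3])&(P[:,2]>5)&(P[:,2]<25)
    w=m&(h[:,1]>90)&(h[:,0]<25)&(h[:,2]>80)
    if w.sum()<20: print(nm,w.sum());continue
    Q=P[m][:,:2];W=P[w];cw=W.mean(0);d=np.linalg.svd(W[:,:2]-cw[:2],full_matrices=False)[2][0];a=(Q-cw[:2])@d
    print(nm,w.sum(),cw.round(1),"ang",round(np.arctan2(d[1],d[0]),3),(cw[:2]+d*np.percentile(a,.5)).round(1),(cw[:2]+d*np.percentile(a,99.5)).round(1))
```

```text
29.23 [ 583.1 -211.3  298.6] [-3.1415e+00 -4.0000e-04  1.5705e+00] op 1.001 F [ 0.6  0.5 -0.4]
29.27 [ 583.2 -211.2  298.6] [-3.1415e+00 -3.0000e-04  1.5708e+00] op 0.998 F [-0.4  0.4  0.5]
29.32 [ 583.2 -211.2  298.7] [ 3.1416e+00 -2.0000e-04  1.5710e+00] op 0.999 F [0.6 0.1 0.2]
[47.8 79.9 82.2 84.8]
[46.8 77.3 81.3 84.9]
[42.9 79.6 82.1 84.5]
clipA 8 2947 x [577.1 631.8 701.7] y [-192.1 -160.2 -123.2]
clipA 30 418 x [581.5 665.1 680.3] y [-174.5 -159.2 -135.3]
clipA 60 173 x [582.4 665.9 679.4] y [-173.8 -153.1 -135.1]
clipA 80 597 x [582.7 665.9 680. ] y [-174.5 -144.7 -132.8]
clipB 8 2224 x [582.4 637.1 701.3] y [-302.6 -266.4 -231.7]
clipB 30 418 x [586.6 670.8 686.6] y [-282.9 -261.4 -240.7]
clipB 60 281 x [586.4 670.9 685.5] y [-282.4 -270.3 -240.6]
clipB 80 469 x [587.  670.2 685.9] y [-287.7 -252.2 -240.6]
tab 30 318 x [605.8 632.2 649.6] y [-46.7 -33.5 -25.4]
tab 60 70 x [605.7 611.  618.8] y [-47.  -45.9 -32. ]
tab 80 173 x [606.1 613.2 619.7] y [-46.8 -41.3 -35.6]
box 8 100 x [655.1 672.3 732.3] y [-82.2 -75.3 -16.5]
box 30 696 x [640.6 658.3 759.2] y [-82.2 -64.9 -25.8]
box 60 3710 x [656.2 698.8 740.3] y [-80.9 -56.9 -33.6]
box 80 150 x [677.8 693.9 721.9] y [-58.3 -38.4 -35.2]
brA 1176 [ 419.2 -135.8   14.4] ang -2.973 [ 495.6 -122.9] [ 319.8 -152.7]
brB 893 [ 468.2 -305.1   14.6] ang -1.752 [ 484.4 -216.8] [ 449.2 -409.2]
```

View pics/wrist9.png

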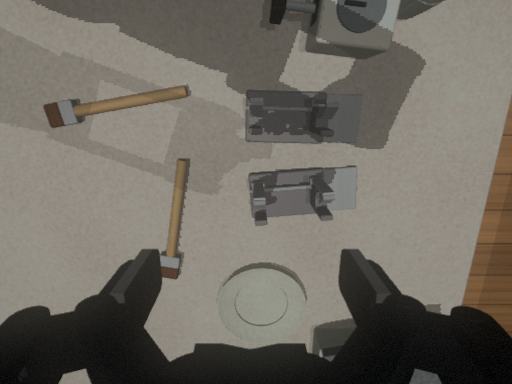

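```bash
cat > clips.py <<'E'
import sys
from meas import *
P,h=clouds([sys.argv[1]])[0]
for nm,b in (("A",(565,760,-215,-105)),("B",(565,760,-330,-215))):
    m=(P[:,0]>b[0])&(P[:,0]<b[1])&(P[:,1]>b[2])&(P[:,1]<b[3])
    Q=P[m&(P[:,2]>7)&(P[:,2]<17)&(P[:,0]<690)]
    rc=cv2.minAreaRect(Q[:,:2].astype(np.float32));print(nm,"base",np.round(rc[0],1),np.round(rc[1],1),round(rc[2],2))
    for f in (0,1):
        F=P[m&(P[:,2]>25)&((P[:,0]<632)==(f==0))&(P[:,0]<700)]
        y0=F[:,1].mean()
        for nn,g in (("prong",F[F[:,1]<y0-3]),("jaw",F[F[:,1]>y0+3])):
            print(nm,f,nn,[ (z,len(q),np.percentile(q[:,0],[3,97]).round(1).tolist(),np.percentile(q[:,1],[3,97]).round(1).tolist()) for z in (30,46,78,86,94) for q in [g[(g[:,2]>z)&(g[:,2]<z+8)]] if len(q)>8])
E
python3 clips.py wrist9.npz; python3 clips.py side9.npz
python3 - <<'E'
import cv2
i=cv2.imread("pics/wrist9.png")[70:240,220:390];cv2.imwrite("pics/c9.png",cv2.resize(i,(600,600),interpolation=cv2.INTER_CUBIC))
E
```

```text
A base [ 633.3 -157.6] [ 70.  114.9] 88.44
A 0 prong []
A 0 jaw [(46, 120, [581.5, 596.6], [-165.2, -151.1]), (78, 142, [581.6, 595.6], [-173.2, -145.8]), (86, 70, [582.9, 596.0], [-144.7, -132.8]), (94, 89, [582.8, 596.0], [-141.2, -132.8])]
A 1 prong []
A 1 jaw [(30, 40, [664.3, 667.3], [-173.2, -136.5]), (46, 177, [664.4, 680.1], [-171.3, -143.4]), (78, 157, [664.5, 679.3], [-174.6, -138.0]), (86, 89, [666.3, 679.9], [-148.2, -135.1]), (94, 84, [666.7, 679.9], [-143.6, -135.1])]
B base [ 637.1 -268.7] [111.   70.3] 4.45
B 0 prong [(30, 9, [586.7, 593.4], [-248.4, -247.7]), (46, 59, [586.6, 603.1], [-281.7, -248.1]), (78, 104, [587.6, 603.0], [-288.2, -247.9]), (86, 55, [586.2, 599.6], [-261.5, -247.8]), (94, 57, [587.4, 599.5], [-256.1, -249.7])]
B 0 jaw []
B 1 prong [(30, 45, [669.3, 682.1], [-280.6, -240.7]), (46, 134, [669.7, 685.5], [-278.7, -240.9]), (78, 131, [670.1, 686.0], [-281.0, -240.7]), (86, 73, [669.9, 683.2], [-255.0, -240.6]), (94, 64, [670.5, 683.7], [-249.8, -242.3])]
B 1 jaw []
A base [ 631.7 -160.6] [ 71.2 115. ] 89.56
A 0 prong [(30, 9, [580.9, 595.0], [-175.0
[... 478 characters left out ...]
 [(30, 15, [663.4, 668.4], [-160.4, -136.8]), (46, 31, [663.9, 679.7], [-160.9, -138.7]), (78, 20, [665.3, 679.8], [-154.4, -135.3]), (86, 19, [664.6, 677.5], [-149.7, -135.1]), (94, 13, [664.1, 679.5], [-147.5, -138.2])]
B base [ 633.5 -271.1] [109.   70.2] 4.59
B 0 prong [(30, 25, [585.2, 601.5], [-292.1, -264.9]), (46, 42, [586.2, 604.0], [-290.7, -263.7]), (78, 32, [586.6, 602.0], [-290.2, -263.6])]
B 0 jaw [(46, 10, [585.9, 595.5], [-254.6, -248.8]), (94, 9, [585.5, 598.8], [-256.0, -248.9])]
B 1 prong [(30, 27, [669.1, 685.3], [-283.9, -253.8]), (46, 42, [668.5, 687.2], [-284.0, -255.9]), (78, 37, [670.3, 685.6], [-283.5, -254.3]), (86, 12, [670.8, 682.1], [-283.5, -252.8])]
B 1 jaw []
```

View pics/c9.png

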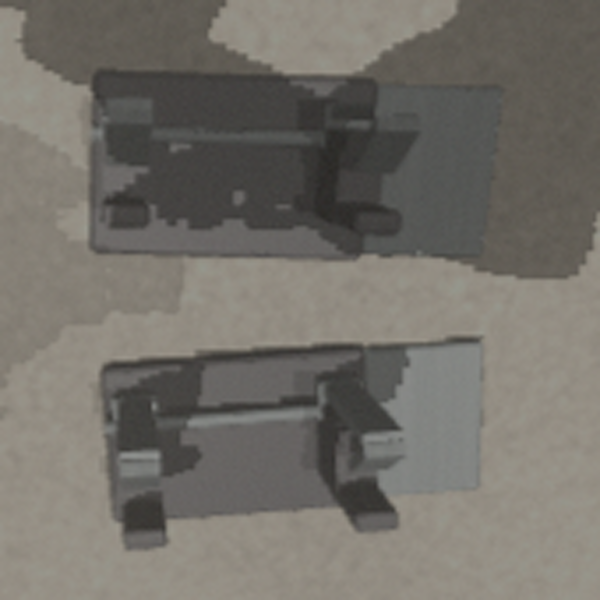

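Request:
step_arm([
  {"tx": -0.767,"ty": -0.922,"tz": 0,"ax": 0,"ay": 0,"az": 0},
  {"tx": -0.767,"ty": -0.922,"tz": 0,"ax": 0,"ay": 0,"az": 0},
  {"tx": -0.767,"ty": -0.922,"tz": 0,"ax": 0,"ay": 0,"az": 0},
  {"tx": -0.767,"ty": -0.922,"tz": 0,"ax": 0,"ay": 0,"az": 0},
  {"tx": -0.767,"ty": -0.922,"tz": 0,"ax": 0,"ay": 0,"az": 0},
])

```text
clock: 29.95
eef_pos: [467.3, -307.8, 298.8]
tcp_rot: [3.141, 0.0, 1.571]
contact_force: [0.7, 0.1, 1.5]
opening: 1.0
grasp_force: 0.0
```

Request:
step_arm([
  {"tx": 0,"ty": 0,"tz": 1,"ax": 0,"ay": 0,"az": 0.0576},
  {"tx": 0,"ty": 0,"tz": 1,"ax": 0,"ay": 0,"az": 0.0576},
  {"tx": 0,"ty": 0,"tz": 1,"ax": 0,"ay": 0,"az": 0},
  {"tx": 0,"ty": 0,"tz": 0,"ax": 0,"ay": 0,"az": 0},
  {"tx": 0,"ty": 0,"tz": 0,"ax": 0,"ay": 0,"az": 0},
], gripper=0.6)

```text
clock: 30.58
eef_pos: [468.5, -307.8, 224.6]
tcp_rot: [3.141, 0.0, 1.39]
contact_force: [0.2, -0.1, 0.1]
opening: 0.595
grasp_force: 0.0
```

```bash
cat > brush.py <<'E'
import sys
from grab import grab
from meas import *
def brush(n,b):
    P,h=clouds([n])[0]
    m=(P[:,0]>b[0])&(P[:,0]<b[1])&(P[:,1]>b[2])&(P[:,1]<b[3])&(P[:,2]>5)&(P[:,2]<25)
    w=m&(h[:,1]>90)&(h[:,0]<25)&(h[:,2]>80)&(P[:,2]>9)
    Q=P[m][:,:2];W=P[w]
    if len(W)<20: print(n,len(W));return
    cw=W.mean(0);d=np.linalg.svd(W[:,:2]-cw[:2],full_matrices=False)[2][0]
    a=(Q-cw[:2])@d;print(n,w.sum(),cw.round(1),"ang",round(np.arctan2(d[1],d[0]),3),"ends",(cw[:2]+d*np.percentile(a,.5)).round(1),(cw[:2]+d*np.percentile(a,99.5)).round(1),"zmax",np.percentile(W[:,2],98).round(1))
if __name__=="__main__":
    tag=sys.argv[1]
    for n in("wrist","side"):
        grab(n,tag)
        for b in ((290,560,-195,-85),(420,520,-440,-195)): brush(f"{n}{tag}.npz",b)
E
python3 brush.py 10
```

```text
30.62 [ 468.6 -308.   224.9] [3.1400e+00 7.0000e-04 1.3897e+00] op 0.603 F [-0.4 -0.2 -0.3]
wrist10.npz 1916 [ 382.4 -142.4   14.2] ang -2.988 ends [ 478.1 -127.6] [ 302.4 -154.8] zmax 16.7
wrist10.npz 1730 [ 467.4 -305.4   14.3] ang -1.763 ends [ 484.4 -218. ] [ 447.2 -409.7] zmax 16.6
30.68 [ 468.6 -308.1  224.9] [3.1398e+00 7.0000e-04 1.3896e+00] op 0.597 F [0.  0.5 0.3]
side10.npz 353 [ 395.3 -142.6   14.5] ang -2.988 ends [ 529.7 -121.7] [ 300.3 -157.3] zmax 19.3
side10.npz 414 [ 463.4 -320.3   14.6] ang -1.744 ends [ 481.  -219.5] [ 447.2 -413.2] zmax 18.8
```

Request:
step_arm([
  {"tx": 0,"ty": -0.06,"tz": 1,"ax": 0,"ay": 0,"az": 0.006},
  {"tx": 0,"ty": 0,"tz": 1,"ax": 0,"ay": 0,"az": 0},
  {"tx": 0,"ty": 0,"tz": 1,"ax": 0,"ay": 0,"az": 0},
  {"tx": 0,"ty": 0,"tz": 1,"ax": 0,"ay": 0,"az": 0},
  {"tx": 0,"ty": 0,"tz": 1,"ax": 0,"ay": 0,"az": 0},
])

```text
clock: 31.3
eef_pos: [467.2, -308.0, 98.9]
tcp_rot: [3.14, 0.001, 1.38]
contact_force: [0.4, 0.3, -0.2]
opening: 0.603
grasp_force: 0.0
```

Request:
step_arm([
  {"tx": 0,"ty": 0,"tz": 1,"ax": 0,"ay": 0,"az": 0},
  {"tx": 0,"ty": 0,"tz": 1,"ax": 0,"ay": 0,"az": 0},
  {"tx": 0,"ty": 0,"tz": 0.72,"ax": 0,"ay": 0,"az": 0},
  {"tx": 0,"ty": 0,"tz": 0,"ax": 0,"ay": 0,"az": 0},
  {"tx": 0,"ty": 0,"tz": 0,"ax": 0,"ay": 0,"az": 0},
])

```text
clock: 31.92
eef_pos: [467.0, -307.9, 31.5]
tcp_rot: [3.141, 0.0, 1.38]
contact_force: [0.2, 0.5, -0.2]
opening: 0.599
grasp_force: 0.0
```

Request:
step_arm([
  {"tx": 0,"ty": 0,"tz": 0,"ax": 0,"ay": 0,"az": 0},
  {"tx": 0,"ty": 0,"tz": 0,"ax": 0,"ay": 0,"az": 0},
  {"tx": 0,"ty": 0,"tz": 0,"ax": 0,"ay": 0,"az": 0},
  {"tx": 0,"ty": 0,"tz": 0,"ax": 0,"ay": 0,"az": 0},
  {"tx": 0,"ty": 0,"tz": 0,"ax": 0,"ay": 0,"az": 0},
], gripper=0.3, newtons=60)

```text
clock: 32.55
eef_pos: [466.4, -307.5, 30.6]
tcp_rot: [-3.142, 0.0, 1.38]
contact_force: [0.0, -0.6, -0.5]
opening: 0.303
grasp_force: 0.0
```

Request:
step_arm([
  {"tx": 0,"ty": 0,"tz": 0.12,"ax": 0,"ay": 0,"az": 0},
  {"tx": 0,"ty": 0,"tz": 0,"ax": 0,"ay": 0,"az": 0},
])

```text
clock: 32.8
eef_pos: [466.2, -307.4, 27.3]
tcp_rot: [-3.141, -0.0, 1.38]
contact_force: [0.0, 0.2, -0.3]
opening: 0.297
grasp_force: 0.0
```

Request:
step_arm([
  {"tx": 0,"ty": 0,"tz": 0,"ax": 0,"ay": 0,"az": 0},
  {"tx": 0,"ty": 0,"tz": 0,"ax": 0,"ay": 0,"az": 0},
  {"tx": 0,"ty": 0,"tz": 0,"ax": 0,"ay": 0,"az": 0},
  {"tx": 0,"ty": 0,"tz": 0,"ax": 0,"ay": 0,"az": 0},
], gripper=0, newtons=60)

```text
clock: 33.3
eef_pos: [466.4, -307.6, 27.7]
tcp_rot: [3.142, 0.0, 1.38]
contact_force: [0.5, 0.1, -0.2]
opening: -0.003
grasp_force: 0.0
```

Request:
step_arm([
  {"tx": 0,"ty": 0,"tz": -0.5,"ax": 0,"ay": 0,"az": 0},
  {"tx": 0,"ty": 0,"tz": -1,"ax": 0,"ay": 0,"az": 0},
  {"tx": 0,"ty": 0,"tz": -1,"ax": 0,"ay": 0,"az": 0},
  {"tx": 0,"ty": 0,"tz": -1,"ax": 0,"ay": 0,"az": 0},
  {"tx": 0,"ty": 0,"tz": -1,"ax": 0,"ay": 0,"az": 0},
])

```text
clock: 33.92
eef_pos: [466.4, -307.6, 141.9]
tcp_rot: [3.141, 0.0, 1.38]
contact_force: [0.0, -0.4, 0.3]
opening: 0.001
grasp_force: 0.0
```

Request:
step_arm([
  {"tx": 0,"ty": 0,"tz": -1,"ax": 0,"ay": 0,"az": 0},
  {"tx": 0,"ty": 0,"tz": -1,"ax": 0,"ay": 0,"az": 0},
  {"tx": 0,"ty": 0,"tz": 0,"ax": 0,"ay": 0,"az": 0},
])

```text
clock: 34.3
eef_pos: [467.5, -308.3, 192.8]
tcp_rot: [3.137, 0.002, 1.38]
contact_force: [0.9, -0.1, 0.1]
opening: 0.0
grasp_force: 0.0
```

```bash
python3 brush.py 11
```

```text
34.35 [ 466.8 -307.8  191.3] [3.1395e+00 9.0000e-04 1.3798e+00] op 0.001 F [ 0.6 -0.4  0.4]
wrist11.npz 1998 [ 370.6 -144.6   14.1] ang -2.999 ends [ 452.5 -132.9] [ 302.2 -154.5] zmax 16.5
wrist11.npz 1712 [ 470.4 -289.9   14.4] ang -1.758 ends [ 484. -218.] [ 453.1 -381.2] zmax 16.6
34.4 [ 466.2 -307.5  190.3] [3.1412e+00 2.0000e-04 1.3798e+00] op 0.004 F [-0.2  0.1 -0.4]
side11.npz 342 [ 396.1 -142.4   14.5] ang -2.987 ends [ 526.4 -122. ] [ 299.5 -157.4] zmax 18.8
side11.npz 416 [ 463.4 -320.    14.5] ang -1.746 ends [ 481.1 -219.6] [ 446.9 -413.3] zmax 18.5
```

View pics/wrist11.png

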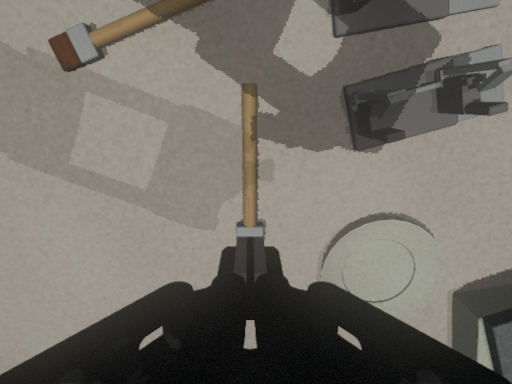

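Run:
```python
from meas import *
p,d,K,T=load("wrist11.npz");C=cloud(p,d,K,T)
for v in range(216,300,6): print(v,[tuple(C[v,u].round(0).astype(int)) for u in (238,250,262)])
# side view: dark points near the TCP
C=clouds(["side11.npz"])[0];P,h=C
m=(np.hypot(P[:,0]-466,P[:,1]+307)<25)&(P[:,2]>100)&(P[:,2]<260);print(np.histogram(P[m][:,2],np.arange(140,260,5)))
```

```text
216 [(np.int64(443), np.int64(-362), np.int64(-2)), (np.int64(458), np.int64(-357), np.int64(17)), (np.int64(471), np.int64(-367), np.int64(0))]
222 [(np.int64(442), np.int64(-367), np.int64(3)), (np.int64(457), np.int64(-365), np.int64(16)), (np.int64(470), np.int64(-373), np.int64(3))]
228 [(np.int64(442), np.int64(-370), np.int64(16)), (np.int64(455), np.int64(-372), np.int64(17)), (np.int64(469), np.int64(-375), np.int64(15))]
234 [(np.int64(440), np.int64(-378), np.int64(14)), (np.int64(454), np.int64(-380), np.int64(16)), (np.int64(467), np.int64(-383), np.int64(14))]
240 [(np.int64(464), np.int64(-295), np.int64(209)), (np.int64(469), np.int64(-296), np.int64(208)), (np.int64(475), np.int64(-297), np.int64(208))]
246 [(np.int64(464), np.int64(-296), np.int64(213)), (np.int64(469), np.int64(-296), np.int64(214)), (np.int64(475), np.int64(-297), np.int64(214))]
252 [(np.int64(464), np.int64(-295), np.int64(220)), (np.int64(469), np.int64(-296), np.int64(220)), (np.int64(474), np.int64(-297), np.int64(220))]
258 [(np.int64(464), np.int64(-295), np.int64(225)), (np.int64(469), np.
[... 515 characters left out ...]
4(241))]
282 [(np.int64(465), np.int64(-294), np.int64(245)), (np.int64(468), np.int64(-300), np.int64(237)), (np.int64(474), np.int64(-296), np.int64(245))]
288 [(np.int64(465), np.int64(-295), np.int64(248)), (np.int64(468), np.int64(-304), np.int64(236)), (np.int64(473), np.int64(-296), np.int64(249))]
294 [(np.int64(465), np.int64(-294), np.int64(252)), (np.int64(467), np.int64(-306), np.int64(237)), (np.int64(473), np.int64(-295), np.int64(253))]
(array([ 0,  0,  0,  0,  0,  0,  0,  0,  0,  0,  0,  1,  6, 16, 22, 23, 16,
       17, 10, 14, 18, 29, 49]), array([140, 145, 150, 155, 160, 165, 170, 175, 180, 185, 190, 195, 200,
       205, 210, 215, 220, 225, 230, 235, 240, 245, 250, 255]))
```

Run:
```python
from meas import *
for n,tz in(("wrist3.npz",191),("wrist8.npz",192.6),("wrist10.npz",224.9)):
    p,d,K,T=load(n);C=cloud(p,d,K,T)
    for u in (160,170,180,190,310,320,330): 
        col=C[200:384,u];m=col[:,2]>tz-60
        if m.any():
            i=np.argmax(m);print(n,u,200+i,col[i].round(0),"rel",round(col[m][:,2].min()-tz,1),end=" | ")
    print()
p,d,K,T=load("wrist11.npz");print(proj([[469,-297,165],[469,-297,205]],K,T))
P,h=clouds(["side3.npz"])[0]
m=(np.hypot(P[:,0]-602,P[:,1]-74)<30)&(P[:,2]>100)&(P[:,2]<300);print("sleeve in hand, side: zmin",np.percentile(P[m][:,2],[0,1,3,5,10]).round(0))
```

```text
wrist3.npz 160 264 [563.  81. 221.] rel 30.0 | wrist3.npz 170 251 [565.  81. 210.] rel 19.0 | wrist3.npz 180 246 [570.  85. 213.] rel 21.9 | wrist3.npz 190 239 [573.  85. 205.] rel 14.2 | wrist3.npz 310 226 [603. 149. 340.] rel 14.3 | wrist3.npz 320 231 [603. 149. 340.] rel 23.0 | wrist3.npz 330 252 [640.  81. 210.] rel 19.4 | 
wrist8.npz 160 282 [586. 251. 245.] rel 52.8 | wrist8.npz 170 275 [586. 245. 232.] rel 39.6 | wrist8.npz 180 207 [619. 314. 342.] rel 20.1 | wrist8.npz 190 247 [590. 245. 207.] rel 14.5 | wrist8.npz 310 247 [648. 245. 207.] rel 14.8 | wrist8.npz 320 255 [651. 245. 215.] rel 22.6 | wrist8.npz 330 218 [619. 314. 342.] rel 48.7 | 
wrist10.npz 160 264 [ 431. -293.  255.] rel 30.2 | wrist10.npz 170 251 [ 432. -293.  243.] rel 18.1 | wrist10.npz 180 246 [ 438. -290.  246.] rel 21.0 | wrist10.npz 190 239 [ 441. -291.  238.] rel 12.7 | wrist10.npz 310 239 [ 499. -302.  237.] rel 11.9 | wrist10.npz 320 248 [ 501. -301.  248.] rel 23.4 | wrist10.npz 330 252 [ 506. -307.  244.] rel 19.5 | 
[[249.56181467 210.60039362]
 [249.80311976 238.90237603]]
sleeve in hand, side: zmin [100. 102. 139. 144. 152.]
```

Run:
```python
import cv2
from h import *
p,d,K,T=load("side11.npz")
u,v=proj([[466,-307,190]],K,T)[0];print(u,v,proj([[466,-307,165]],K,T))
u,v=int(u),int(v);c=p[max(0,v-60):v+40,u-60:u+60,::-1];cv2.imwrite("pics/s11.png",cv2.resize(c,(600,500),interpolation=cv2.INTER_CUBIC))
```

```text
312.8833807562324 249.62442125230498 [[311.93369558 256.63460741]]
```

View pics/s11.png

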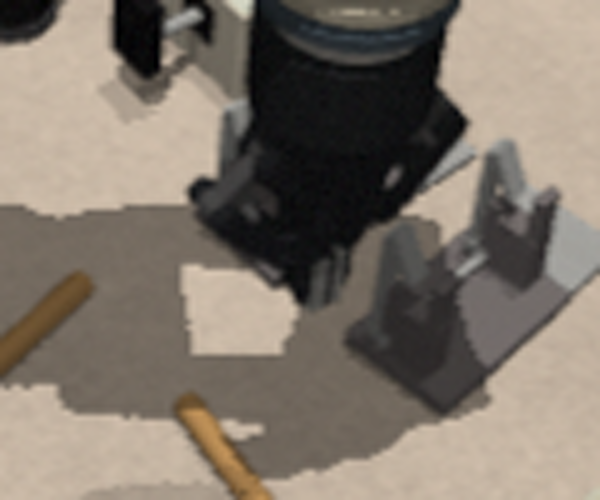

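Request:
step_arm([
  {"tx": 0,"ty": 1,"tz": 1,"ax": 0,"ay": 0,"az": 0},
  {"tx": 0,"ty": 0.4,"tz": 1,"ax": 0,"ay": 0,"az": 0},
  {"tx": 0,"ty": 0,"tz": 1,"ax": 0,"ay": 0,"az": 0},
  {"tx": 0,"ty": 0,"tz": 1,"ax": 0,"ay": 0,"az": 0},
  {"tx": 0,"ty": 0,"tz": 1,"ax": 0,"ay": 0,"az": 0},
])

```text
clock: 35.02
eef_pos: [499.9, -313.6, 63.1]
tcp_rot: [-3.14, -0.001, 1.38]
contact_force: [-0.8, -1.0, -0.4]
opening: -0.004
grasp_force: 0.0
```

Request:
step_arm([
  {"tx": 0,"ty": 0,"tz": 1,"ax": 0,"ay": 0,"az": 0},
  {"tx": 0,"ty": 0,"tz": 0.5,"ax": 0,"ay": 0,"az": 0},
  {"tx": 0,"ty": 0,"tz": 0.1,"ax": 0,"ay": 0,"az": 0},
  {"tx": 0,"ty": 0,"tz": 0,"ax": 0,"ay": 0,"az": 0},
])

```text
clock: 35.52
eef_pos: [501.0, -314.3, 25.4]
tcp_rot: [3.141, 0.0, 1.38]
contact_force: [-0.6, -0.0, 0.2]
opening: 0.001
grasp_force: 0.0
```

Request:
step_arm([
  {"tx": 0,"ty": 0,"tz": 0.12,"ax": 0,"ay": 0,"az": 0},
  {"tx": 0,"ty": 0,"tz": 0,"ax": 0,"ay": 0,"az": 0},
])

```text
clock: 35.78
eef_pos: [501.0, -314.3, 22.5]
tcp_rot: [3.141, 0.0, 1.38]
contact_force: [0.4, 0.1, 0.3]
opening: -0.002
grasp_force: 0.0
```

Request:
step_arm([
  {"tx": 0,"ty": 0,"tz": 0.12,"ax": 0,"ay": 0,"az": 0},
  {"tx": 0,"ty": 0,"tz": 0,"ax": 0,"ay": 0,"az": 0},
])

```text
clock: 36.02
eef_pos: [500.7, -314.2, 19.0]
tcp_rot: [-3.141, -0.0, 1.38]
contact_force: [-0.5, -0.5, -0.5]
opening: 0.001
grasp_force: 0.0
```

Request:
step_arm([
  {"tx": 0,"ty": 0,"tz": 0.12,"ax": 0,"ay": 0,"az": 0},
  {"tx": 0,"ty": 0,"tz": 0.12,"ax": 0,"ay": 0,"az": 0},
  {"tx": 0,"ty": 0,"tz": 0,"ax": 0,"ay": 0,"az": 0},
])

```text
clock: 36.4
eef_pos: [500.5, -314.1, 12.8]
tcp_rot: [-3.141, -0.0, 1.38]
contact_force: [0.2, -0.0, -0.5]
opening: 0.004
grasp_force: 0.0
```

Request:
step_arm([
  {"tx": 0,"ty": 0,"tz": 0.12,"ax": 0,"ay": 0,"az": 0},
  {"tx": 0,"ty": 0,"tz": 0,"ax": 0,"ay": 0,"az": 0},
])

```text
clock: 36.65
eef_pos: [500.6, -314.1, 9.9]
tcp_rot: [-3.141, -0.0, 1.38]
contact_force: [0.3, -0.4, 0.4]
opening: -0.0
grasp_force: 0.0
```

Request:
step_arm([
  {"tx": 0,"ty": 0,"tz": 0.12,"ax": 0,"ay": 0,"az": 0},
  {"tx": 0,"ty": 0,"tz": 0,"ax": 0,"ay": 0,"az": 0},
])

```text
clock: 36.9
eef_pos: [500.6, -314.1, 6.9]
tcp_rot: [-3.141, -0.0, 1.38]
contact_force: [0.3, 0.6, 0.7]
opening: -0.002
grasp_force: 0.0
```

Request:
step_arm([
  {"tx": 0,"ty": 0,"tz": 0.12,"ax": 0,"ay": 0,"az": 0},
  {"tx": 0,"ty": 0,"tz": 0,"ax": 0,"ay": 0,"az": 0},
])

```text
clock: 37.15
eef_pos: [500.6, -314.1, 3.9]
tcp_rot: [-3.141, -0.0, 1.38]
contact_force: [-0.2, -0.5, -0.9]
opening: 0.001
grasp_force: 0.0
```

Run:
```python
from grab import grab
grab("wrist",12);grab("side",12)
from h import *
for n in("wrist12.npz",):
    p,d,K,T=load(n);C=cloud(p,d,K,T)
    for u in (240,250,260): 
        for v in range(200,300,6): print(u,v,C[v,u].round(0),end=" ")
        print()
p,d,K,T=load("side12.npz");u,v=proj([[500,-314,5]],K,T)[0];u,v=int(u),int(v);print(u,v)
cv2.imwrite("pics/s12.png",cv2.resize(p[v-60:v+40,u-60:u+60,::-1],(600,500),interpolation=cv2.INTER_CUBIC))
```

```text
37.2 [ 500.7 -314.1    4. ] [-3.1414e+00 -1.0000e-04  1.3798e+00] op -0.002 F [ 0.5 -0.2 -0.6]
37.25 [ 500.7 -314.2    4.1] [-3.1415 -0.      1.3798] op -0.001 F [ 0.1  0.4 -0.3]
240 200 [ 500. -287.   -0.] 240 206 [ 499. -291.   -0.] 240 212 [ 499. -294.    0.] 240 218 [ 498. -297.    0.] 240 224 [ 497. -301.   -0.] 240 230 [ 496. -304.   -0.] 240 236 [ 497. -302.   14.] 240 242 [ 498. -301.   21.] 240 248 [ 498. -301.   27.] 240 254 [ 498. -301.   33.] 240 260 [ 498. -301.   38.] 240 266 [ 498. -301.   43.] 240 272 [ 499. -301.   48.] 240 278 [ 499. -300.   54.] 240 284 [ 499. -300.   58.] 240 290 [ 499. -300.   61.] 240 296 [ 499. -301.   64.] 
250 200 [ 505. -289.   -1.] 250 206 [ 504. -292.   -1.] 250 212 [ 504. -295.   -1.] 250 218 [ 503. -298.    0.] 250 224 [ 502. -302.    0.] 250 230 [ 502. -305.   -0.] 250 236 [ 502. -302.   14.] 250 242 [ 502. -302.   21.] 250 248 [ 502. -302.   28.] 250 254 [ 502. -302.   33.] 250 260 [ 502. -302.   38.] 250 266 [ 502. -302.   44.] 250 272 [ 502. -302.   47.] 250 278 [ 502. -304.   49.] 250 284 [ 501. -307.   48.] 250 290 [ 501. -310.   48.] 250 296 [ 500. -313.   48.] 
260 200 [ 510. -289.   -0.] 260 206 [ 510. -293.    0.] 260 212 [ 509. -296.    1.] 260 218 [ 508. -299.   -0.] 260 224 [ 508. -303.   -1.] 260 230 [ 507. -306.   -0.] 260 236 [ 507. -303.   14.] 260 242 [ 507. -303.   21.] 260 248 [ 507. -303.   28.] 260 254 [ 507. -303.   34.] 260 260 [ 506. -303.   38.] 260 266 [ 506. -303.   43.] 260 272 [ 506. -303.   47.] 260 278 [ 506. -302.   53.] 260 284 [ 506. -302.   57.] 260 290 [ 506. -302.   61.] 260 296 [ 506. -302.   64.] 
318 290
```

View pics/s12.png

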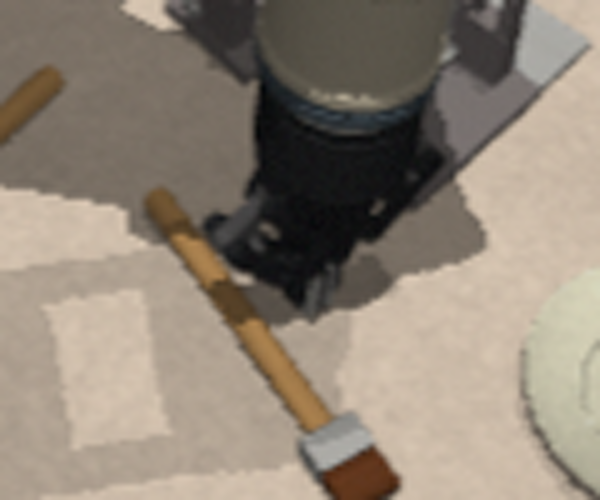

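Request:
step_arm([
  {"tx": 0,"ty": 0,"tz": -1,"ax": 0,"ay": 0,"az": 0},
  {"tx": 0,"ty": 0,"tz": -0.2,"ax": 0,"ay": 0,"az": 0},
  {"tx": 0,"ty": -0.7,"tz": 0,"ax": 0,"ay": 0,"az": 0},
  {"tx": 0,"ty": -0.67,"tz": 0,"ax": 0,"ay": 0,"az": 0},
  {"tx": 0,"ty": 0,"tz": 0,"ax": 0,"ay": 0,"az": 0},
], gripper=0.45)

```text
clock: 37.88
eef_pos: [464.6, -306.8, 33.4]
tcp_rot: [-3.139, -0.001, 1.379]
contact_force: [0.3, 0.1, 0.2]
opening: 0.446
grasp_force: 0.0
```

Request:
step_arm([
  {"tx": 0,"ty": 0,"tz": 0.5,"ax": 0,"ay": 0,"az": 0},
  {"tx": 0,"ty": 0,"tz": 0.6,"ax": 0,"ay": 0,"az": 0},
  {"tx": 0,"ty": 0,"tz": 0.4,"ax": 0,"ay": 0,"az": 0},
  {"tx": 0,"ty": 0,"tz": 0,"ax": 0,"ay": 0,"az": 0},
])

```text
clock: 38.38
eef_pos: [466.5, -307.2, -4.8]
tcp_rot: [-3.139, -0.001, 1.38]
contact_force: [-0.2, -0.5, 0.2]
opening: 0.449
grasp_force: 0.0
```

Request:
step_arm([
  {"tx": 0,"ty": 0,"tz": 0,"ax": 0,"ay": 0,"az": 0},
  {"tx": 0,"ty": 0,"tz": 0,"ax": 0,"ay": 0,"az": 0},
  {"tx": 0,"ty": 0,"tz": 0,"ax": 0,"ay": 0,"az": 0},
  {"tx": 0,"ty": 0,"tz": 0,"ax": 0,"ay": 0,"az": 0},
], gripper=0, newtons=50)

```text
clock: 38.88
eef_pos: [467.3, -307.8, -3.1]
tcp_rot: [3.141, 0.0, 1.38]
contact_force: [-0.3, -0.2, 2.1]
opening: 0.158
grasp_force: 48.9
```

Request:
step_arm([
  {"tx": 0,"ty": 0,"tz": -0.5,"ax": 0,"ay": 0,"az": 0},
  {"tx": 0,"ty": 0,"tz": -1,"ax": 0,"ay": 0,"az": 0},
  {"tx": 0,"ty": 0,"tz": -1,"ax": 0,"ay": 0,"az": 0},
  {"tx": 0,"ty": 0,"tz": -1,"ax": 0,"ay": 0,"az": 0},
  {"tx": 0,"ty": 0,"tz": -1,"ax": 0,"ay": 0,"az": -0.1064},
])

```text
clock: 39.5
eef_pos: [467.1, -307.7, 110.8]
tcp_rot: [3.141, 0.0, 1.55]
contact_force: [0.4, 0.0, -0.5]
opening: 0.161
grasp_force: 48.9
```

Request:
step_arm([
  {"tx": 0,"ty": 0,"tz": -0.5,"ax": 0,"ay": 0,"az": -0.1064},
  {"tx": 0,"ty": 0,"tz": 0,"ax": 0,"ay": 0,"az": -0.1064},
  {"tx": 0,"ty": 0,"tz": 0,"ax": 0,"ay": 0,"az": -0.1064},
  {"tx": 0,"ty": 0,"tz": 0,"ax": 0,"ay": 0,"az": -0.1064},
  {"tx": 0,"ty": 0,"tz": 0,"ax": 0,"ay": 0,"az": -0.1064},
])

```text
clock: 40.12
eef_pos: [467.1, -307.7, 122.5]
tcp_rot: [3.142, 0.0, 2.388]
contact_force: [-0.1, 0.2, -0.1]
opening: 0.159
grasp_force: 48.9
```

Request:
step_arm([
  {"tx": 0,"ty": 0,"tz": 0,"ax": 0,"ay": 0,"az": -0.1064},
  {"tx": 0,"ty": 0,"tz": 0,"ax": 0,"ay": 0,"az": -0.1064},
  {"tx": 0,"ty": 0,"tz": 0,"ax": 0,"ay": 0,"az": -0.1064},
  {"tx": 0,"ty": 0,"tz": 0,"ax": 0,"ay": 0,"az": -0.1064},
  {"tx": 0,"ty": 0,"tz": 0,"ax": 0,"ay": 0,"az": -0.1064},
])

```text
clock: 40.75
eef_pos: [467.1, -307.7, 122.4]
tcp_rot: [-3.141, 0.0, -3.059]
contact_force: [-0.3, 0.4, 0.4]
opening: 0.163
grasp_force: 48.9
```

Request:
step_arm([
  {"tx": 0,"ty": 0,"tz": 0,"ax": 0,"ay": 0,"az": 0},
  {"tx": 0,"ty": 0,"tz": 0,"ax": 0,"ay": 0,"az": 0},
])

```text
clock: 41.0
eef_pos: [467.1, -307.7, 122.0]
tcp_rot: [-3.141, 0.0, -3.069]
contact_force: [-0.4, 0.3, -1.0]
opening: 0.158
grasp_force: 48.9
```

Run:
```python
from grab import grab
from rig import r
grab("wrist",13);grab("side",13)
from meas import *
e=r.sense()["eef_pos"]
for n in("wrist13","side13"):
    P,h=clouds([n+".npz"])[0]
    w=(np.hypot(P[:,0]-e[0],P[:,1]-e[1])<125)&(P[:,2]>60)&(h[:,1]>90)&(h[:,0]<25)&(h[:,2]>60)
    W=P[w];
    if len(W)<20: print(n,len(W));continue
    c=W.mean(0);d=np.linalg.svd(W-c,full_matrices=False)[2][0];d*=np.sign(d[0]);a=(W-c)@d
    print(n,len(W),c.round(1),d.round(3),"yaw",round(np.arctan2(d[1],d[0]),3),"ends",(c+d*a.min()).round(1),(c+d*a.max()).round(1))
```

```text
41.05 [ 467.1 -307.7  121.9] [-3.1414e+00  2.0000e-04 -3.0679e+00] op 0.164 F [ 0.2 -0.8 -1.1]
41.1 [ 467.1 -307.7  121.8] [-3.1415e+00  2.0000e-04 -3.0673e+00] op 0.162 F [-0.1 -0.6  0. ]
wrist13 8925 [ 436.2 -309.   139.2] [ 0.997  0.076 -0.001] yaw 0.076 ends [ 376.  -313.5  139.3] [ 519.7 -302.6  139.2]
side13 274 [ 426.  -313.8  140.1] [0.997 0.064 0.035] yaw 0.064 ends [ 374.5 -317.1  138.2] [ 569.7 -304.6  145.1]
```

View pics/wrist13.png

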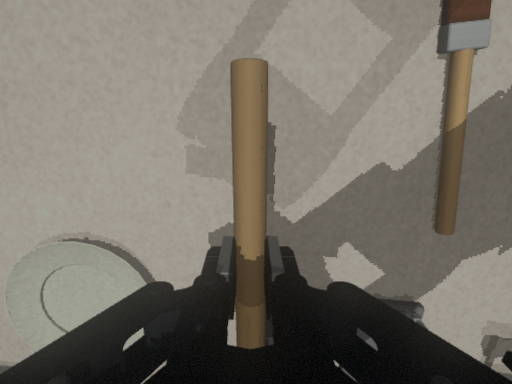

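Request:
step_arm([
  {"tx": -0.99,"ty": 0.148,"tz": 0,"ax": 0,"ay": 0,"az": 0},
  {"tx": -0.99,"ty": 0.148,"tz": 0,"ax": 0,"ay": 0,"az": 0},
  {"tx": -0.99,"ty": 0.148,"tz": 0,"ax": 0,"ay": 0,"az": 0},
  {"tx": -0.99,"ty": 0.148,"tz": 0,"ax": 0,"ay": 0,"az": 0},
  {"tx": -0.99,"ty": 0.148,"tz": 0,"ax": 0,"ay": 0,"az": 0},
])

```text
clock: 41.72
eef_pos: [589.8, -279.5, 121.5]
tcp_rot: [3.141, -0.0, -3.067]
contact_force: [-0.3, -0.5, -0.3]
opening: 0.163
grasp_force: 48.9
```

Request:
step_arm([
  {"tx": -0.99,"ty": 0.148,"tz": 0,"ax": 0,"ay": 0,"az": 0},
  {"tx": -0.99,"ty": 0.148,"tz": 0,"ax": 0,"ay": 0,"az": 0},
  {"tx": 0,"ty": 0,"tz": 0,"ax": 0,"ay": 0,"az": 0},
  {"tx": 0,"ty": 0,"tz": 0,"ax": 0,"ay": 0,"az": 0},
  {"tx": 0,"ty": 0,"tz": 0,"ax": 0,"ay": 0,"az": 0},
])

```text
clock: 42.35
eef_pos: [636.9, -268.8, 121.6]
tcp_rot: [3.141, -0.001, -3.066]
contact_force: [-0.3, 0.0, -0.2]
opening: 0.164
grasp_force: 48.9
```

```bash
cat > held.py <<'E'
import sys
from grab import grab
from rig import r
from meas import *
tag,sx,sy,yaw=sys.argv[1],*map(float,sys.argv[2:])
grab("wrist",tag)
e=r.sense()["eef_pos"];P,h=clouds([f"wrist{tag}.npz"])[0]
w=(np.hypot(P[:,0]-e[0],P[:,1]-e[1])<125)&(P[:,2]>e[2]-5)&(P[:,2]<e[2]+25)&(h[:,1]>90)&(h[:,0]<25)&(h[:,2]>60)
c,s=np.cos(yaw),np.sin(yaw);L=lambda Q:np.c_[(Q[:,:2]-[sx,sy])@np.array([[c,-s],[s,c]]),Q[:,2]]
W=L(P[w]);print("handle in clip frame")
for a in range(-90,60,20):
    q=W[(W[:,0]>a)&(W[:,0]<a+20)]
    if len(q)>20: print(a+10,np.percentile(q[:,1],[2,98]).round(1),"mid",np.percentile(q[:,1],[2,98]).mean().round(1),"ztop",np.percentile(q[:,2],95).round(1))
print("xmin",W[:,0].min().round(1))
F=L(P[(P[:,2]>20)&(P[:,2]<108)]);F=F[(abs(F[:,0])<60)&(abs(F[:,1])<40)]
for f in(-42,42):
    g=F[abs(F[:,0]-f)<9]
    for z in(48,60,76,88):
        q=g[(g[:,2]>z)&(g[:,2]<z+12)]
        if len(q)>8: print("fork",f,z,len(q),np.unique((q[:,1]//2*2).astype(int),return_counts=True))
E
python3 held.py 14 636.5 -268.5 0.08
```

```text
42.4 [ 637.1 -268.9  121.7] [ 3.1415e+00 -5.0000e-04 -3.0658e+00] op 0.161 F [ 0.5 -0.3 -0.2]
handle in clip frame
-80 [-6.1  7.8] mid 0.8 ztop 140.9
-60 [-6.2  8.1] mid 1.0 ztop 140.7
-40 [-6.3  7.9] mid 0.8 ztop 140.7
-20 [-6.2  8. ] mid 0.9 ztop 140.6
0 [-5.7  7.2] mid 0.7 ztop 140.5
20 [-6.5  7.3] mid 0.4 ztop 140.5
40 [-6.4  8.1] mid 0.8 ztop 140.4
60 [-6.7  7.5] mid 0.4 ztop 139.4
xmin -90.9
fork -42 48 52 (array([-18, -16, -14,  12,  14,  18,  20,  22]), array([ 5,  6,  6,  9,  5, 11,  6,  4]))
fork -42 60 50 (array([-18, -16, -14, -12,  12,  14,  18,  20,  22]), array([ 2,  6,  6,  2,  5,  2, 13,  6,  8]))
fork -42 76 340 (array([-18, -16, -14, -12,  10,  12,  14,  18,  20,  22]), array([59, 86, 88, 65,  7,  4,  2, 11, 10,  8]))
fork -42 88 556 (array([10, 12, 14, 16, 18, 20, 22]), array([ 43,  93, 101,  85,  81,  79,  74]))
```

View pics/wrist14.png

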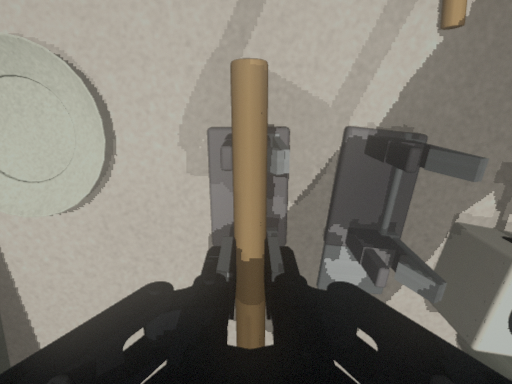

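Request:
step_arm([
  {"tx": 0,"ty": -0.025,"tz": 0.8,"ax": 0,"ay": 0,"az": 0},
  {"tx": 0,"ty": 0,"tz": 0.5,"ax": 0,"ay": 0,"az": 0},
  {"tx": 0,"ty": 0,"tz": 0.3,"ax": 0,"ay": 0,"az": 0},
  {"tx": 0,"ty": 0,"tz": 0,"ax": 0,"ay": 0,"az": 0},
])

```text
clock: 42.9
eef_pos: [637.4, -269.0, 80.5]
tcp_rot: [3.141, -0.002, -3.065]
contact_force: [0.3, 0.1, -0.5]
opening: 0.16
grasp_force: 48.9
```

Request:
step_arm([
  {"tx": 0,"ty": 0,"tz": 0.3,"ax": 0,"ay": 0,"az": 0},
  {"tx": 0,"ty": 0,"tz": 0,"ax": 0,"ay": 0,"az": 0},
])

```text
clock: 43.15
eef_pos: [637.9, -269.3, 73.8]
tcp_rot: [-3.141, -0.0, -3.065]
contact_force: [0.2, -0.0, -0.7]
opening: 0.161
grasp_force: 48.9
```

Request:
step_arm([
  {"tx": 0,"ty": 0,"tz": 0.3,"ax": 0,"ay": 0,"az": 0},
  {"tx": 0,"ty": 0,"tz": 0,"ax": 0,"ay": 0,"az": 0},
])

```text
clock: 43.4
eef_pos: [638.2, -269.5, 66.5]
tcp_rot: [-3.141, 0.001, -3.065]
contact_force: [1.6, -1.9, -1.0]
opening: 0.165
grasp_force: 48.9
```

Request:
step_arm([
  {"tx": 0,"ty": 0,"tz": 0.3,"ax": 0,"ay": 0,"az": 0},
  {"tx": 0,"ty": 0,"tz": 0,"ax": 0,"ay": 0,"az": 0},
])

```text
clock: 43.65
eef_pos: [637.5, -269.1, 58.2]
tcp_rot: [3.141, -0.001, -3.065]
contact_force: [2.0, -2.1, -0.8]
opening: 0.166
grasp_force: 48.8
```

Request:
step_arm([
  {"tx": 0,"ty": 0,"tz": 0.25,"ax": 0,"ay": 0,"az": 0},
  {"tx": 0,"ty": 0,"tz": 0,"ax": 0,"ay": 0,"az": 0},
])

```text
clock: 43.9
eef_pos: [637.1, -268.6, 51.6]
tcp_rot: [3.14, -0.002, -3.065]
contact_force: [1.3, 0.1, -7.1]
opening: 0.158
grasp_force: 48.8
```

Request:
step_arm([
  {"tx": 0,"ty": 0,"tz": 0.15,"ax": 0,"ay": 0,"az": 0},
  {"tx": 0,"ty": 0,"tz": 0,"ax": 0,"ay": 0,"az": 0},
])

```text
clock: 44.15
eef_pos: [637.8, -269.0, 49.1]
tcp_rot: [3.141, -0.0, -3.065]
contact_force: [-0.6, 0.5, -0.8]
opening: 0.159
grasp_force: 49.7
```

Request:
step_arm([
  {"tx": 0,"ty": 0,"tz": 0.08,"ax": 0,"ay": 0,"az": 0},
  {"tx": 0,"ty": 0,"tz": 0,"ax": 0,"ay": 0,"az": 0},
])

```text
clock: 44.4
eef_pos: [638.0, -269.1, 48.8]
tcp_rot: [3.141, 0.0, -3.065]
contact_force: [-5.1, 2.2, 14.3]
opening: 0.162
grasp_force: 51.1
```

```bash
python3 held.py 15 636.5 -268.5 0.08
```

```text
44.45 [ 638.  -269.1   48.8] [ 3.1415e+00  2.0000e-04 -3.0649e+00] op 0.159 F [-4.5  2.  13.6]
handle in clip frame
-80 [-6.3  7.5] mid 0.6 ztop 68.0
-60 [-6.6  7.7] mid 0.6 ztop 68.0
-40 [-6.8  6.9] mid 0.1 ztop 68.0
-20 [-6.6  7.7] mid 0.5 ztop 67.9
0 [-6.3  6.9] mid 0.3 ztop 67.9
20 [-6.9  7. ] mid 0.1 ztop 67.8
40 [-7.1  7.7] mid 0.3 ztop 67.7
60 [-6.9  1.2] mid -2.9 ztop 67.5
xmin -89.9
fork -42 48 486 (array([-18, -16, -14, -12, -10,  -8,   6,   8,  10,  12,  14,  18,  20,
        22]), array([ 16,  19,  19,  26, 142,  12,   2,  33,  42,  55,  26,  55,  19,
        20]))
fork -42 60 1269 (array([-18, -16, -14, -12, -10,  -8,  -6,  -4,  -2,   0,   2,   4,   6,
         8,  10,  12,  18,  20,  22]), array([  8,  20,  23,  31,  65, 107, 169, 182, 174, 196,  69,  45,  42,
        12,  13,  12,  59,  22,  20]))
fork -42 76 1673 (array([-18, -16, -14, -12, -10,   4,   6,   8,  10,  12,  14,  16,  18,
        20,  22]), array([124, 214, 219, 216,  80, 123, 185, 230, 137,  23,  12,   2,  42,
        34,  32]))
fork -42 88 1548 (array([10, 12, 14, 16, 18, 20, 22, 24]), array([114, 256, 302, 247, 217, 198, 212,   2]))
fork 42 48 146 (array([-10,  -8,   8,  10,  12]), array([54,  4, 40, 42,  6]))
fork 42 60 772 (array([-12, -10,  -8,  -6,  -4,  -2,   0,   2,   4,   6,   8,  10,  12]), array([ 32,  32,  82,  92, 102, 114, 110,  69,  43,  61,  14,  16,   5]))
fork 42 76 136 (array([-12, -10,   4,   6,   8,  10]), array([17,  8, 26, 39, 33, 13]))
```

Request:
step_arm([
  {"tx": 0,"ty": 0,"tz": 0,"ax": 0,"ay": 0,"az": 0},
  {"tx": 0,"ty": 0,"tz": 0,"ax": 0,"ay": 0,"az": 0},
  {"tx": 0,"ty": 0,"tz": 0,"ax": 0,"ay": 0,"az": 0},
], gripper=0.38)

```text
clock: 44.82
eef_pos: [637.9, -269.1, 46.9]
tcp_rot: [3.141, -0.0, -3.065]
contact_force: [0.4, -0.4, 0.0]
opening: 0.381
grasp_force: 0.0
```

Request:
step_arm([
  {"tx": 0,"ty": 0,"tz": -0.5,"ax": 0,"ay": 0,"az": 0},
  {"tx": 0,"ty": 0,"tz": -1,"ax": 0,"ay": 0,"az": 0},
  {"tx": 0,"ty": 0,"tz": -1,"ax": 0,"ay": 0,"az": 0},
  {"tx": 0,"ty": 0,"tz": -1,"ax": 0,"ay": 0,"az": 0},
  {"tx": 0,"ty": 0,"tz": -1,"ax": 0,"ay": 0,"az": 0},
])

```text
clock: 45.45
eef_pos: [638.1, -269.3, 161.4]
tcp_rot: [-3.141, 0.001, -3.065]
contact_force: [0.6, -0.6, -0.0]
opening: 0.381
grasp_force: 0.0
```

Request:
step_arm([
  {"tx": 0,"ty": 0,"tz": -1,"ax": 0,"ay": 0,"az": 0.115},
  {"tx": 0,"ty": 0,"tz": -1,"ax": 0,"ay": 0,"az": 0.115},
  {"tx": 0,"ty": 0,"tz": 0,"ax": 0,"ay": 0,"az": 0.115},
  {"tx": 0,"ty": 0,"tz": 0,"ax": 0,"ay": 0,"az": 0.115},
  {"tx": 0,"ty": 0,"tz": 0,"ax": 0,"ay": 0,"az": 0.115},
])

```text
clock: 46.08
eef_pos: [638.0, -269.3, 210.7]
tcp_rot: [3.141, 0.001, 2.309]
contact_force: [-0.6, 0.5, -0.6]
opening: 0.384
grasp_force: 0.0
```

Request:
step_arm([
  {"tx": 0,"ty": 0,"tz": 0,"ax": 0,"ay": 0,"az": 0.115},
  {"tx": 0,"ty": 0,"tz": 0,"ax": 0,"ay": 0,"az": 0.115},
  {"tx": 0,"ty": 0,"tz": 0,"ax": 0,"ay": 0,"az": 0.115},
  {"tx": 0,"ty": 0,"tz": 0,"ax": 0,"ay": 0,"az": 0.115},
  {"tx": 0,"ty": 0,"tz": 0,"ax": 0,"ay": 0,"az": 0.115},
])

```text
clock: 46.7
eef_pos: [638.0, -269.3, 210.6]
tcp_rot: [3.141, 0.0, 1.406]
contact_force: [-0.1, -0.2, -0.5]
opening: 0.377
grasp_force: 0.0
```

Request:
step_arm([
  {"tx": 0,"ty": 0,"tz": 0,"ax": 0,"ay": 0,"az": 0.115},
  {"tx": 0,"ty": 0,"tz": 0,"ax": 0,"ay": 0,"az": 0.115},
  {"tx": 0,"ty": 0,"tz": 0,"ax": 0,"ay": 0,"az": 0.115},
  {"tx": 0,"ty": 0,"tz": 0,"ax": 0,"ay": 0,"az": 0.115},
  {"tx": 0,"ty": 0,"tz": 0,"ax": 0,"ay": 0,"az": 0.115},
])

```text
clock: 47.32
eef_pos: [638.0, -269.2, 210.6]
tcp_rot: [3.141, -0.0, 0.503]
contact_force: [-0.6, -0.2, 0.7]
opening: 0.381
grasp_force: 0.0
```

Request:
step_arm([
  {"tx": 0,"ty": 0,"tz": 0,"ax": 0,"ay": 0,"az": 0.115},
  {"tx": 0,"ty": 0,"tz": 0,"ax": 0,"ay": 0,"az": 0.115},
  {"tx": 0,"ty": 0,"tz": 0,"ax": 0,"ay": 0,"az": 0},
])

```text
clock: 47.7
eef_pos: [638.0, -269.3, 210.4]
tcp_rot: [3.141, -0.001, 0.149]
contact_force: [0.6, 0.3, -0.1]
opening: 0.379
grasp_force: 0.0
```

```bash
python3 brush.py 16 | grep -v "195"
python3 - <<'E'
from meas import *
P,h=clouds(["side16.npz"])[0]
w=(P[:,0]>540)&(P[:,0]<720)&(P[:,1]<-235)&(P[:,1]>-310)&(P[:,2]>45)&(P[:,2]<80)&(h[:,1]>90)&(h[:,0]<25)&(h[:,2]>60);print(np.percentile(P[w],[3,50,97],axis=0).round(1))
E
```

```text
47.75 [ 638.  -269.2  210.3] [ 3.1413e+00 -5.0000e-04  1.5130e-01] op 0.38 F [-0.   0.5  1.2]
wrist16.npz 262 [ 476.8 -127.6   13.9] ang -3.031 ends [ 497.2 -125.3] [ 300.7 -147. ] zmax 16.5
wrist16.npz 0
47.8 [ 638.  -269.3  210.1] [ 3.1414e+00 -4.0000e-04  1.5160e-01] op 0.38 F [-0.6  0.8  0.5]
side16.npz 316 [ 404.  -141.3   14.5] ang -2.989 ends [ 493.8 -127.5] [ 300.1 -157.3] zmax 18.9
side16.npz 0
[[ 547.  -282.4   59.1]
 [ 620.2 -273.5   66.6]
 [ 692.2 -261.7   70.9]]
```

Request:
step_arm([
  {"tx": -0.941,"ty": -0.724,"tz": 0,"ax": 0,"ay": 0,"az": 0},
  {"tx": -0.941,"ty": -0.724,"tz": 0,"ax": 0,"ay": 0,"az": 0},
  {"tx": -0.941,"ty": -0.724,"tz": 0,"ax": 0,"ay": 0,"az": 0},
  {"tx": -0.941,"ty": -0.724,"tz": 0,"ax": 0,"ay": 0,"az": 0},
  {"tx": -0.941,"ty": -0.724,"tz": 0,"ax": 0,"ay": 0,"az": 0},
], gripper=0.45)

```text
clock: 48.42
eef_pos: [507.5, -196.5, 209.9]
tcp_rot: [3.141, -0.0, 0.151]
contact_force: [-0.1, 0.4, 0.0]
opening: 0.451
grasp_force: 0.0
```

Request:
step_arm([
  {"tx": -0.941,"ty": -0.724,"tz": 0,"ax": 0,"ay": 0,"az": 0},
  {"tx": -0.941,"ty": -0.724,"tz": 0,"ax": 0,"ay": 0,"az": 0},
  {"tx": -0.941,"ty": -0.724,"tz": 0,"ax": 0,"ay": 0,"az": 0},
  {"tx": -0.941,"ty": -0.724,"tz": 0,"ax": 0,"ay": 0,"az": 0},
  {"tx": 0,"ty": 0,"tz": 1,"ax": 0,"ay": 0,"az": 0},
])

```text
clock: 49.05
eef_pos: [404.2, -138.8, 186.0]
tcp_rot: [3.14, -0.003, 0.151]
contact_force: [0.8, 0.0, -0.1]
opening: 0.452
grasp_force: 0.0
```

Request:
step_arm([
  {"tx": 0,"ty": 0,"tz": 1,"ax": 0,"ay": 0,"az": 0},
  {"tx": 0,"ty": 0,"tz": 1,"ax": 0,"ay": 0,"az": 0},
  {"tx": 0,"ty": 0,"tz": 1,"ax": 0,"ay": 0,"az": 0},
  {"tx": 0,"ty": 0,"tz": 0,"ax": 0,"ay": 0,"az": 0},
  {"tx": 0,"ty": 0,"tz": 0,"ax": 0,"ay": 0,"az": 0},
])

```text
clock: 49.68
eef_pos: [405.1, -139.4, 110.4]
tcp_rot: [3.141, -0.001, 0.149]
contact_force: [0.2, 0.8, 0.7]
opening: 0.449
grasp_force: 0.0
```

```bash
python3 brush.py 17
```

```text
49.73 [ 405.4 -139.4  110.7] [ 3.1409e+00 -1.4000e-03  1.4840e-01] op 0.45 F [ 0.1 -0.4  0.1]
wrist17.npz 3528 [ 410.6 -137.    14.3] ang -2.976 ends [ 495.  -122.8] [ 303. -155.] zmax 16.5
wrist17.npz 0
49.77 [ 405.4 -139.5  110.7] [ 3.1407e+00 -1.6000e-03  1.4820e-01] op 0.453 F [0.1 0.3 0.2]
side17.npz 281 [ 413.3 -139.8   14.6] ang -2.986 ends [ 527.7 -121.8] [ 300.3 -157.5] zmax 19.0
side17.npz 0
```

Request:
step_arm([
  {"tx": 0,"ty": -0.05,"tz": 1,"ax": 0,"ay": 0,"az": -0.01},
  {"tx": 0,"ty": 0,"tz": 1,"ax": 0,"ay": 0,"az": 0},
  {"tx": 0,"ty": 0,"tz": 1,"ax": 0,"ay": 0,"az": 0},
  {"tx": 0,"ty": 0,"tz": 1,"ax": 0,"ay": 0,"az": 0},
  {"tx": 0,"ty": 0,"tz": 0,"ax": 0,"ay": 0,"az": 0},
])

```text
clock: 50.4
eef_pos: [403.9, -137.8, 9.2]
tcp_rot: [-3.141, 0.002, 0.164]
contact_force: [-0.4, 0.5, -0.3]
opening: 0.449
grasp_force: 0.0
```

Request:
step_arm([
  {"tx": 0,"ty": 0,"tz": 0.3,"ax": 0,"ay": 0,"az": 0},
  {"tx": 0,"ty": 0,"tz": 0.3,"ax": 0,"ay": 0,"az": 0},
  {"tx": 0,"ty": 0,"tz": 0,"ax": 0,"ay": 0,"az": 0},
])

```text
clock: 50.78
eef_pos: [404.4, -137.9, -5.4]
tcp_rot: [-3.142, 0.0, 0.163]
contact_force: [-0.3, -0.0, 1.1]
opening: 0.452
grasp_force: 0.0
```

Request:
step_arm([
  {"tx": 0,"ty": 0,"tz": 0,"ax": 0,"ay": 0,"az": 0},
  {"tx": 0,"ty": 0,"tz": 0,"ax": 0,"ay": 0,"az": 0},
  {"tx": 0,"ty": 0,"tz": 0,"ax": 0,"ay": 0,"az": 0},
  {"tx": 0,"ty": 0,"tz": 0,"ax": 0,"ay": 0,"az": 0},
], gripper=0, newtons=50)

```text
clock: 51.28
eef_pos: [404.6, -138.0, -5.0]
tcp_rot: [3.141, -0.0, 0.163]
contact_force: [-0.6, -0.2, 7.0]
opening: 0.164
grasp_force: 48.8
```

Request:
step_arm([
  {"tx": 0,"ty": 0,"tz": -0.6,"ax": 0,"ay": 0,"az": 0},
  {"tx": 0,"ty": 0,"tz": -1,"ax": 0,"ay": 0,"az": 0},
  {"tx": 0,"ty": 0,"tz": -1,"ax": 0,"ay": 0,"az": 0},
  {"tx": 0,"ty": 0,"tz": -1,"ax": 0,"ay": 0,"az": 0},
  {"tx": 0,"ty": 0,"tz": -1,"ax": 0,"ay": 0,"az": -0.1105},
])

```text
clock: 51.9
eef_pos: [404.3, -137.9, 111.4]
tcp_rot: [3.141, -0.001, 0.34]
contact_force: [1.0, 0.5, -0.4]
opening: 0.155
grasp_force: 49.1
```

Request:
step_arm([
  {"tx": 0,"ty": 0,"tz": -0.5,"ax": 0,"ay": 0,"az": -0.1105},
  {"tx": 0,"ty": 0,"tz": 0,"ax": 0,"ay": 0,"az": -0.1105},
  {"tx": 0,"ty": 0,"tz": 0,"ax": 0,"ay": 0,"az": -0.1105},
  {"tx": 0,"ty": 0,"tz": 0,"ax": 0,"ay": 0,"az": -0.1105},
  {"tx": 0,"ty": 0,"tz": 0,"ax": 0,"ay": 0,"az": -0.1105},
])

```text
clock: 52.52
eef_pos: [404.3, -137.9, 123.0]
tcp_rot: [3.141, -0.0, 1.21]
contact_force: [-0.3, -0.1, -1.1]
opening: 0.164
grasp_force: 49.1
```

Request:
step_arm([
  {"tx": 0,"ty": 0,"tz": 0,"ax": 0,"ay": 0,"az": -0.1105},
  {"tx": 0,"ty": 0,"tz": 0,"ax": 0,"ay": 0,"az": -0.1105},
  {"tx": 0,"ty": 0,"tz": 0,"ax": 0,"ay": 0,"az": -0.1105},
  {"tx": 0,"ty": 0,"tz": 0,"ax": 0,"ay": 0,"az": -0.1105},
  {"tx": 0,"ty": 0,"tz": 0,"ax": 0,"ay": 0,"az": -0.1105},
])

```text
clock: 53.15
eef_pos: [404.3, -137.9, 123.0]
tcp_rot: [3.141, 0.0, 2.078]
contact_force: [-0.1, -0.1, 0.2]
opening: 0.161
grasp_force: 49.1
```

Request:
step_arm([
  {"tx": 0,"ty": 0,"tz": 0,"ax": 0,"ay": 0,"az": -0.1105},
  {"tx": 0,"ty": 0,"tz": 0,"ax": 0,"ay": 0,"az": -0.1105},
  {"tx": 0,"ty": 0,"tz": 0,"ax": 0,"ay": 0,"az": -0.1105},
  {"tx": 0,"ty": 0,"tz": 0,"ax": 0,"ay": 0,"az": -0.1105},
  {"tx": 0,"ty": 0,"tz": 0,"ax": 0,"ay": 0,"az": -0.1105},
])

```text
clock: 53.78
eef_pos: [404.3, -137.9, 123.0]
tcp_rot: [-3.142, 0.001, 2.946]
contact_force: [0.5, 0.0, -0.9]
opening: 0.165
grasp_force: 49.1
```

Request:
step_arm([
  {"tx": 0,"ty": 0,"tz": 0,"ax": 0,"ay": 0,"az": -0.1105},
  {"tx": 0,"ty": 0,"tz": 0,"ax": 0,"ay": 0,"az": 0},
  {"tx": 0,"ty": 0,"tz": 0,"ax": 0,"ay": 0,"az": 0},
])

```text
clock: 54.15
eef_pos: [404.4, -138.0, 122.6]
tcp_rot: [-3.141, 0.0, 3.11]
contact_force: [0.5, -0.5, -0.2]
opening: 0.162
grasp_force: 49.1
```

Request:
step_arm([
  {"tx": -0.912,"ty": -0.052,"tz": 0,"ax": 0,"ay": 0,"az": 0},
  {"tx": -0.912,"ty": -0.052,"tz": 0,"ax": 0,"ay": 0,"az": 0},
  {"tx": -0.912,"ty": -0.052,"tz": 0,"ax": 0,"ay": 0,"az": 0},
  {"tx": -0.912,"ty": -0.052,"tz": 0,"ax": 0,"ay": 0,"az": 0},
  {"tx": -0.912,"ty": -0.052,"tz": 0,"ax": 0,"ay": 0,"az": 0},
])

```text
clock: 54.78
eef_pos: [518.8, -147.6, 122.2]
tcp_rot: [3.142, -0.0, 3.111]
contact_force: [-0.6, 0.5, -1.0]
opening: 0.164
grasp_force: 49.1
```

Request:
step_arm([
  {"tx": -0.912,"ty": -0.052,"tz": 0,"ax": 0,"ay": 0,"az": 0},
  {"tx": -0.912,"ty": -0.052,"tz": 0,"ax": 0,"ay": 0,"az": 0},
  {"tx": -0.912,"ty": -0.052,"tz": 0,"ax": 0,"ay": 0,"az": 0},
  {"tx": -0.912,"ty": -0.052,"tz": 0,"ax": 0,"ay": 0,"az": 0},
  {"tx": -0.912,"ty": -0.052,"tz": 0,"ax": 0,"ay": 0,"az": 0},
])

```text
clock: 55.4
eef_pos: [632.5, -157.3, 122.1]
tcp_rot: [3.142, -0.0, 3.111]
contact_force: [-0.2, -0.2, -0.7]
opening: 0.165
grasp_force: 49.1
```

Request:
step_arm([
  {"tx": 0,"ty": 0,"tz": 0,"ax": 0,"ay": 0,"az": 0},
  {"tx": 0,"ty": 0,"tz": 0,"ax": 0,"ay": 0,"az": 0},
  {"tx": 0,"ty": 0,"tz": 0,"ax": 0,"ay": 0,"az": 0},
])

```text
clock: 55.78
eef_pos: [631.0, -157.2, 122.1]
tcp_rot: [3.141, -0.001, 3.113]
contact_force: [-0.3, -0.2, -0.4]
opening: 0.161
grasp_force: 49.1
```

```bash
python3 held.py 18 631.3 -157.7 -0.027
```

```text
55.83 [ 631.2 -157.2  122.2] [ 3.1415e+00 -6.0000e-04  3.1132e+00] op 0.163 F [ 0.7 -0.1 -0.1]
handle in clip frame
-80 [-5.5  8. ] mid 1.3 ztop 143.2
-60 [-5.7  8.7] mid 1.5 ztop 143.1
-40 [-5.6  8.5] mid 1.5 ztop 143.0
-20 [-5.7  8.8] mid 1.5 ztop 142.9
0 [-4.8  8.1] mid 1.6 ztop 143.0
20 [-5.5  8.7] mid 1.6 ztop 142.9
40 [-5.3  8.9] mid 1.8 ztop 142.8
xmin -92.9
fork -42 48 52 (array([-18, -16, -14,  12,  14,  18,  20,  22,  24]), array([ 3,  5,  6,  7, 10,  9,  6,  5,  1]))
fork -42 60 47 (array([-18, -16, -14, -12,  14,  18,  20,  22,  24]), array([ 1,  6,  6,  3,  4, 11,  8,  6,  2]))
fork -42 76 316 (array([-18, -16, -14, -12,  10,  12,  14,  18,  20,  22,  24]), array([32, 78, 84, 81,  1,  9,  3,  8,  8, 11,  1]))
fork -42 88 555 (array([10, 12, 14, 16, 18, 20, 22, 24]), array([ 12,  80, 101,  99,  80,  77,  85,  21]))
```

Request:
step_arm([
  {"tx": 0,"ty": -0.04,"tz": 0.8,"ax": 0,"ay": 0,"az": 0},
  {"tx": 0,"ty": 0,"tz": 0.5,"ax": 0,"ay": 0,"az": 0},
  {"tx": 0,"ty": 0,"tz": 0.4,"ax": 0,"ay": 0,"az": 0},
  {"tx": 0,"ty": 0,"tz": 0,"ax": 0,"ay": 0,"az": 0},
])

```text
clock: 56.32
eef_pos: [631.1, -158.1, 78.2]
tcp_rot: [3.141, -0.002, 3.114]
contact_force: [0.4, 0.1, -1.3]
opening: 0.162
grasp_force: 49.1
```

Request:
step_arm([
  {"tx": 0,"ty": 0,"tz": 0.3,"ax": 0,"ay": 0,"az": 0},
  {"tx": 0,"ty": 0,"tz": 0,"ax": 0,"ay": 0,"az": 0},
])

```text
clock: 56.58
eef_pos: [631.8, -158.3, 71.8]
tcp_rot: [3.142, -0.0, 3.114]
contact_force: [-0.2, -1.1, -0.9]
opening: 0.161
grasp_force: 49.1
```

Request:
step_arm([
  {"tx": 0,"ty": 0,"tz": 0.3,"ax": 0,"ay": 0,"az": 0},
  {"tx": 0,"ty": 0,"tz": 0,"ax": 0,"ay": 0,"az": 0},
])

```text
clock: 56.82
eef_pos: [632.3, -158.6, 64.5]
tcp_rot: [-3.141, 0.001, 3.114]
contact_force: [0.8, -3.1, -1.1]
opening: 0.164
grasp_force: 49.1
```

Request:
step_arm([
  {"tx": 0,"ty": 0,"tz": 0.3,"ax": 0,"ay": 0,"az": 0},
  {"tx": 0,"ty": 0,"tz": 0,"ax": 0,"ay": 0,"az": 0},
])

```text
clock: 57.08
eef_pos: [631.4, -158.2, 56.3]
tcp_rot: [3.141, -0.001, 3.114]
contact_force: [1.1, -3.2, -2.4]
opening: 0.161
grasp_force: 49.0
```

Request:
step_arm([
  {"tx": 0,"ty": 0,"tz": 0.25,"ax": 0,"ay": 0,"az": 0},
  {"tx": 0,"ty": 0,"tz": 0,"ax": 0,"ay": 0,"az": 0},
])

```text
clock: 57.32
eef_pos: [631.0, -157.8, 49.8]
tcp_rot: [3.141, -0.002, 3.114]
contact_force: [-0.2, -0.8, -7.8]
opening: 0.163
grasp_force: 48.8
```

Request:
step_arm([
  {"tx": 0,"ty": 0,"tz": 0.12,"ax": 0,"ay": 0,"az": 0},
  {"tx": 0,"ty": 0,"tz": 0,"ax": 0,"ay": 0,"az": 0},
])

```text
clock: 57.58
eef_pos: [631.8, -158.1, 47.7]
tcp_rot: [3.141, -0.0, 3.114]
contact_force: [-0.2, 0.1, 0.0]
opening: 0.161
grasp_force: 49.4
```

```bash
python3 held.py 19 631.3 -157.7 -0.027 | head -12
```

```text
57.62 [ 632.  -158.1   47.9] [ 3.1415 -0.      3.1138] op 0.164 F [ 0.5  0.4 -0.6]
handle in clip frame
-80 [-6.2  7.1] mid 0.5 ztop 68.8
-60 [-109.6    7.8] mid -50.9 ztop 68.7
-40 [-110.2    5.4] mid -52.4 ztop 68.6
-20 [-113.6    7.6] mid -53.0 ztop 68.4
0 [-114.1    7. ] mid -53.6 ztop 68.3
20 [-111.9    7.2] mid -52.3 ztop 68.2
40 [-110.5    7.4] mid -51.5 ztop 68.2
xmin -92.3
fork -42 48 431 (array([-18, -16, -14, -12, -10,  -8,   8,  10,  12,  14,  18,  20,  22,
        24]), array([  9,  16,  18,  20, 107,   5,  34,  45,  44,  38,  54,  18,  17,
```

Request:
step_arm([
  {"tx": 0,"ty": 0,"tz": 0,"ax": 0,"ay": 0,"az": 0},
  {"tx": 0,"ty": 0,"tz": 0,"ax": 0,"ay": 0,"az": 0},
  {"tx": 0,"ty": 0,"tz": 0,"ax": 0,"ay": 0,"az": 0},
], gripper=0.38)

```text
clock: 58.0
eef_pos: [632.0, -158.3, 48.0]
tcp_rot: [-3.142, 0.0, 3.114]
contact_force: [-0.9, -0.2, 0.2]
opening: 0.38
grasp_force: 0.0
```

Request:
step_arm([
  {"tx": 0,"ty": 0,"tz": -0.5,"ax": 0,"ay": 0,"az": 0},
  {"tx": 0,"ty": 0,"tz": -1,"ax": 0,"ay": 0,"az": 0},
  {"tx": 0,"ty": 0,"tz": -1,"ax": 0,"ay": 0,"az": 0},
  {"tx": 0,"ty": 0,"tz": -1,"ax": 0,"ay": 0,"az": 0},
  {"tx": 0,"ty": 0,"tz": -1,"ax": 0,"ay": 0,"az": 0},
])

```text
clock: 58.62
eef_pos: [632.1, -158.3, 162.3]
tcp_rot: [-3.141, 0.001, 3.114]
contact_force: [-0.2, 0.7, -0.3]
opening: 0.378
grasp_force: 0.0
```

Request:
step_arm([
  {"tx": 0,"ty": 0,"tz": -1,"ax": 0,"ay": 0,"az": 0.1092},
  {"tx": 0,"ty": 0,"tz": -1,"ax": 0,"ay": 0,"az": 0.1092},
  {"tx": 0,"ty": 0,"tz": -1,"ax": 0,"ay": 0,"az": 0.1092},
  {"tx": 0,"ty": 0,"tz": -1,"ax": 0,"ay": 0,"az": 0.1092},
  {"tx": 0,"ty": 0,"tz": 0,"ax": 0,"ay": 0,"az": 0.1092},
])

```text
clock: 59.25
eef_pos: [633.1, -158.6, 264.1]
tcp_rot: [3.139, 0.004, 2.25]
contact_force: [-0.2, -0.1, -0.9]
opening: 0.377
grasp_force: 0.0
```

Request:
step_arm([
  {"tx": 0,"ty": 0,"tz": 0,"ax": 0,"ay": 0,"az": 0.1092},
  {"tx": 0,"ty": 0,"tz": 0,"ax": 0,"ay": 0,"az": 0.1092},
  {"tx": 0,"ty": 0,"tz": 0,"ax": 0,"ay": 0,"az": 0.1092},
  {"tx": 0,"ty": 0,"tz": 0,"ax": 0,"ay": 0,"az": 0.1092},
  {"tx": 0,"ty": 0,"tz": 0,"ax": 0,"ay": 0,"az": 0},
])

```text
clock: 59.88
eef_pos: [631.9, -158.3, 261.3]
tcp_rot: [3.141, 0.0, 1.571]
contact_force: [0.2, -0.1, -0.2]
opening: 0.379
grasp_force: 0.0
```

Run:
```python
from grab import grab
for n in("wrist","scene","side"): grab(n,20)
from meas import *
P,h=clouds(["wrist20.npz"])[0]
wood=(h[:,1]>90)&(h[:,0]<25)&(h[:,2]>60)&(P[:,2]>40)&(P[:,2]<85)
for nm,sx,sy,yaw in(("A",631.3,-157.7,-.027),("B",636.5,-268.5,.08)):
    c,s=np.cos(yaw),np.sin(yaw);L=np.c_[(P[:,:2]-[sx,sy])@np.array([[c,-s],[s,c]]),P[:,2]]
    W=L[wood&(abs(L[:,1])<30)&(abs(L[:,0])<120)]
    for a in(-90,-60,-20,20,52):
        q=W[(W[:,0]>a)&(W[:,0]<a+16)]
        if len(q)>10: print(nm,a,len(q),np.percentile(q[:,1],[3,97]).round(1),"ztop",np.percentile(q[:,2],95).round(1))
    print("x",W[:,0].min().round(1),W[:,0].max().round(1))
    g=L[(abs(L[:,0])<52)&(L[:,1]>0)&(L[:,1]<40)&(L[:,2]>92)&(L[:,2]<105)];print("jawtop y",np.percentile(g[:,1],[2,98]).round(1))
m=(P[:,0]>590)&(P[:,0]<640)&(P[:,1]>-70)&(P[:,1]<10)&(P[:,2]>79)&(P[:,2]<92);print("tab top",np.percentile(P[m],[1,50,99],axis=0).round(1))
S=clouds(["scene20.npz"])[0][0]
for c in((592.4,155.5,28,19),(602.6,74.6,28,19),(620.4,238,21,13)):
    R=np.hypot(S[:,0]-c[0],S[:,1]-c[1]);Q=S[(R<c[2])&(R>c[3])];print(np.percentile(Q[:,2],[50,80,90,99]).round(1))
```

```text
59.92 [ 631.9 -158.3  261.1] [3.1409e+00 2.0000e-04 1.5738e+00] op 0.381 F [-0.1 -0.   0.1]
59.98 [ 631.9 -158.3  261. ] [3.1411e+00 1.0000e-04 1.5740e+00] op 0.38 F [-1.1 -0.4  0.3]
60.02 [ 631.9 -158.3  260.8] [3.1412e+00 1.0000e-04 1.5734e+00] op 0.379 F [0.1 1.4 0.2]
A -90 145 [-5.7  6.2] ztop 68.6
A -60 114 [-4.9  6.5] ztop 68.6
A -20 166 [-5.1  7.6] ztop 68.0
A 20 151 [-5.4  7.5] ztop 68.3
A 52 104 [-4.6  8. ] ztop 68.0
x -91.3 103.5
jawtop y [14.6 24.5]
B -20 134 [-4.4  7.8] ztop 68.4
B 20 115 [-4.8  7.6] ztop 68.7
x -88.2 105.9
jawtop y [16.6 24.7]
tab top [[606.5 -45.9  81. ]
 [614.6 -28.2  85.4]
 [622.3 -11.   87.4]]
[47.2 78.9 81.2 84.3]
[48.2 77.9 81.4 85.5]
[44.3 79.1 81.9 84.3]
```

View pics/wrist20.png

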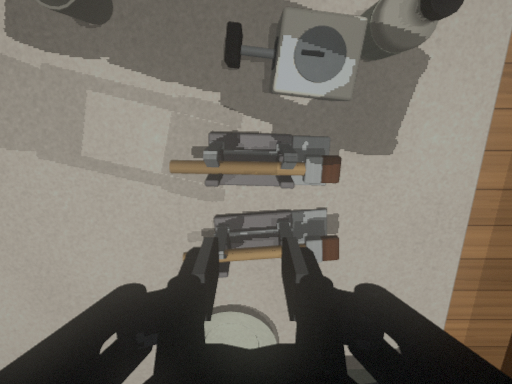

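Run:
```python
from meas import *
P,h=clouds(["wrist20.npz"])[0]
for b in((640,770,-110,30,68,78),(590,640,-70,10,80,90)):
    m=(P[:,0]>b[0])&(P[:,0]<b[1])&(P[:,1]>b[2])&(P[:,1]<b[3])&(P[:,2]>b[4])&(P[:,2]<b[5]);Q=P[m]
    r=cv2.minAreaRect(Q[:,:2].astype(np.float32));print(len(Q),np.round(r[0],1),np.round(r[1],1),round(r[2],2))
```

```text
5515 [714.6 -31.7] [ 95.9 110.2] 83.53
596 [614.4 -28.2] [36.1 14.1] 83.45
```

Request:
step_arm([
  {"tx": 0.867,"ty": -0.117,"tz": 0,"ax": 0,"ay": 0,"az": 0},
  {"tx": 0.867,"ty": -0.117,"tz": 0,"ax": 0,"ay": 0,"az": 0},
  {"tx": 0.867,"ty": -0.117,"tz": 0,"ax": 0,"ay": 0,"az": 0},
  {"tx": 0.867,"ty": -0.117,"tz": 0,"ax": 0,"ay": 0,"az": 0},
  {"tx": 0.867,"ty": -0.117,"tz": 0,"ax": 0,"ay": 0,"az": 0},
], gripper=0.45)

```text
clock: 60.65
eef_pos: [617.1, -48.1, 260.4]
tcp_rot: [3.142, -0.0, 1.571]
contact_force: [0.5, 0.3, -0.5]
opening: 0.45
grasp_force: 0.0
```

Request:
step_arm([
  {"tx": 0.867,"ty": -0.117,"tz": 0,"ax": 0,"ay": 0,"az": 0},
  {"tx": 0,"ty": 0,"tz": 1,"ax": 0,"ay": 0,"az": 0.0735},
  {"tx": 0,"ty": 0,"tz": 1,"ax": 0,"ay": 0,"az": 0},
  {"tx": 0,"ty": 0,"tz": 1,"ax": 0,"ay": 0,"az": 0},
  {"tx": 0,"ty": 0,"tz": 1,"ax": 0,"ay": 0,"az": 0},
])

```text
clock: 61.28
eef_pos: [614.4, -27.4, 159.6]
tcp_rot: [3.141, 0.0, 1.455]
contact_force: [-0.2, -0.1, 0.4]
opening: 0.45
grasp_force: 0.0
```

Request:
step_arm([
  {"tx": 0,"ty": 0,"tz": 1,"ax": 0,"ay": 0,"az": 0},
  {"tx": 0,"ty": 0,"tz": 0,"ax": 0,"ay": 0,"az": 0},
  {"tx": 0,"ty": 0,"tz": 0,"ax": 0,"ay": 0,"az": 0},
])

```text
clock: 61.65
eef_pos: [615.0, -27.9, 136.3]
tcp_rot: [3.141, -0.0, 1.455]
contact_force: [0.3, 0.4, -0.3]
opening: 0.451
grasp_force: 0.0
```

Run:
```python
from grab import grab
grab("wrist",21)
from meas import *
P,h=clouds(["wrist21.npz"])[0]
m=(P[:,0]>590)&(P[:,0]<640)&(P[:,1]>-70)&(P[:,1]<10)&(P[:,2]>80)&(P[:,2]<90);Q=P[m];r=cv2.minAreaRect(Q[:,:2].astype(np.float32));print(len(Q),np.round(r[0],1),np.round(r[1],1),round(r[2],2))
```

```text
61.7 [615.3 -28.  136.6] [ 3.1399e+00 -1.0000e-04  1.4547e+00] op 0.45 F [ 0.7  0.3 -0.4]
967 [614.2 -27.7] [35.9 13.7] 83.45
```

Request:
step_arm([
  {"tx": 0,"ty": -0.04,"tz": 0.8,"ax": 0,"ay": 0,"az": 0},
  {"tx": 0,"ty": 0,"tz": 0.8,"ax": 0,"ay": 0,"az": 0},
  {"tx": 0,"ty": 0,"tz": 0.8,"ax": 0,"ay": 0,"az": 0},
  {"tx": 0,"ty": 0,"tz": 0.8,"ax": 0,"ay": 0,"az": 0},
  {"tx": 0,"ty": 0,"tz": 0,"ax": 0,"ay": 0,"az": 0},
])

```text
clock: 62.32
eef_pos: [612.3, -28.0, 53.8]
tcp_rot: [-3.139, 0.0, 1.455]
contact_force: [-1.1, 0.0, 0.6]
opening: 0.452
grasp_force: 0.0
```

Request:
step_arm([
  {"tx": 0,"ty": 0,"tz": 0,"ax": 0,"ay": 0,"az": 0},
  {"tx": 0,"ty": 0,"tz": 0,"ax": 0,"ay": 0,"az": 0},
  {"tx": 0,"ty": 0,"tz": 0,"ax": 0,"ay": 0,"az": 0},
  {"tx": 0,"ty": 0,"tz": 0,"ax": 0,"ay": 0,"az": 0},
], gripper=0, newtons=50)

```text
clock: 62.82
eef_pos: [614.4, -28.1, 56.1]
tcp_rot: [3.14, -0.0, 1.455]
contact_force: [2.7, -0.1, 1.8]
opening: 0.151
grasp_force: 50.4
```

Gripped. Pulling 60 mm out along tool −y, with slow last rows.

Request:
step_arm([
  {"tx": 0,"ty": -0.6,"tz": 0,"ax": 0,"ay": 0,"az": 0},
  {"tx": 0,"ty": -0.6,"tz": 0,"ax": 0,"ay": 0,"az": 0},
  {"tx": 0,"ty": -0.6,"tz": 0,"ax": 0,"ay": 0,"az": 0},
  {"tx": 0,"ty": -0.5,"tz": 0,"ax": 0,"ay": 0,"az": 0},
  {"tx": 0,"ty": 0,"tz": 0,"ax": 0,"ay": 0,"az": 0},
])

```text
clock: 63.45
eef_pos: [557.3, -21.6, 56.2]
tcp_rot: [3.139, 0.0, 1.455]
contact_force: [5.9, -1.9, -0.1]
opening: 0.151
grasp_force: 50.7
```

Request:
step_arm([
  {"tx": 0,"ty": -0.06,"tz": 0,"ax": 0,"ay": 0,"az": 0},
  {"tx": 0,"ty": 0,"tz": 0,"ax": 0,"ay": 0,"az": 0},
  {"tx": 0,"ty": 0,"tz": 0,"ax": 0,"ay": 0,"az": 0},
])

```text
clock: 63.82
eef_pos: [556.8, -21.6, 56.2]
tcp_rot: [3.138, 0.0, 1.455]
contact_force: [6.3, -2.0, 1.5]
opening: 0.152
grasp_force: 51.0
```

Request:
step_arm([
  {"tx": 0,"ty": -0.1,"tz": 0,"ax": 0,"ay": 0,"az": 0},
  {"tx": 0,"ty": 0,"tz": 0,"ax": 0,"ay": 0,"az": 0},
  {"tx": 0,"ty": 0,"tz": 0,"ax": 0,"ay": 0,"az": 0},
])

```text
clock: 64.2
eef_pos: [555.4, -21.4, 56.2]
tcp_rot: [3.136, -0.0, 1.455]
contact_force: [8.6, -1.8, -3.6]
opening: 0.152
grasp_force: 50.5
```

Request:
step_arm([
  {"tx": 0,"ty": -0.08,"tz": 0,"ax": 0,"ay": 0,"az": 0},
  {"tx": 0,"ty": 0,"tz": 0,"ax": 0,"ay": 0,"az": 0},
  {"tx": 0,"ty": 0,"tz": 0,"ax": 0,"ay": 0,"az": 0},
])

```text
clock: 64.58
eef_pos: [555.2, -21.4, 56.2]
tcp_rot: [3.133, -0.0, 1.455]
contact_force: [16.4, -4.0, -10.6]
opening: 0.152
grasp_force: 49.7
```

Request:
step_arm([
  {"tx": 0,"ty": 0,"tz": -1,"ax": 0,"ay": 0,"az": 0},
  {"tx": 0,"ty": 0,"tz": -1,"ax": 0,"ay": 0,"az": 0},
  {"tx": 0,"ty": 0,"tz": -1,"ax": 0,"ay": 0,"az": 0},
  {"tx": 0,"ty": 0,"tz": -1,"ax": 0,"ay": 0,"az": 0},
  {"tx": 0,"ty": 0,"tz": -1,"ax": 0,"ay": 0,"az": 0},
], gripper=0.8)

```text
clock: 65.2
eef_pos: [549.6, -20.6, 181.0]
tcp_rot: [-3.14, -0.0, 1.454]
contact_force: [-0.7, -0.1, -1.1]
opening: 0.799
grasp_force: 0.0
```

Request:
step_arm([
  {"tx": 0,"ty": -1,"tz": -1,"ax": 0,"ay": 0,"az": 0},
  {"tx": 0,"ty": -1,"tz": -1,"ax": 0,"ay": 0,"az": 0},
  {"tx": 0,"ty": -1,"tz": -1,"ax": 0,"ay": 0,"az": 0},
  {"tx": 0,"ty": 0,"tz": 0,"ax": 0,"ay": 0,"az": 0},
  {"tx": 0,"ty": 0,"tz": 0,"ax": 0,"ay": 0,"az": 0},
])

```text
clock: 65.82
eef_pos: [476.0, -12.0, 254.9]
tcp_rot: [-3.141, -0.0, 1.455]
contact_force: [0.1, -0.3, -0.5]
opening: 0.799
grasp_force: 0.0
```

Request:
step_arm([
  {"tx": 0,"ty": 0,"tz": 0,"ax": 0,"ay": 0,"az": 0},
  {"tx": 0,"ty": 0,"tz": 0,"ax": 0,"ay": 0,"az": 0},
  {"tx": 0,"ty": 0,"tz": 0,"ax": 0,"ay": 0,"az": 0},
  {"tx": 0,"ty": 0,"tz": 0,"ax": 0,"ay": 0,"az": 0},
  {"tx": 0,"ty": 0,"tz": 0,"ax": 0,"ay": 0,"az": 0},
])

```text
clock: 66.45
eef_pos: [475.9, -12.0, 255.3]
tcp_rot: [-3.141, 0.0, 1.455]
contact_force: [0.5, 0.3, -0.1]
opening: 0.799
grasp_force: 0.0
```

Run:
```python
from grab import grab
for n in("side","scene"): grab(n,22)
import cv2
from meas import *
P,h=clouds(["side22.npz"])[0]
m=(P[:,0]>530)&(P[:,0]<645)&(P[:,1]>-60)&(P[:,1]<10)&(P[:,2]>60)&(P[:,2]<95);print("tab",np.percentile(P[m],[2,50,98],axis=0).round(1))
for n in("side22.npz","scene22.npz"):
    S=clouds([n])[0][0]
    for c in((592.4,155.5,28,19),(602.6,74.6,28,19),(620.4,238,21,13)):
        R=np.hypot(S[:,0]-c[0],S[:,1]-c[1]);Q=S[(R<c[2])&(R>c[3])];print(np.percentile(Q[:,2],[80,90,99]).round(1),end=" ")
i=np.hstack([cv2.resize(cv2.imread("pics/side22.png")[90:310,130:430],(400,293)),cv2.resize(cv2.imread("pics/scene22.png")[130:310,130:400],(400,293))]);cv2.imwrite("pics/f.png",i)
```

```text
66.5 [475.9 -12.  255.4] [-3.1416 -0.      1.4546] op 0.8 F [-0.2  0.6 -0.5]
66.55 [475.9 -12.  255.4] [ 3.1415 -0.      1.4546] op 0.799 F [ 0.6 -0.2 -0.7]
tab [[604.3 -47.9  62. ]
 [608.7 -34.8  81.6]
 [620.6 -12.6  88.6]]
[81.3 83.1 86.4] [81.2 83.3 85.7] [81.  82.9 87.2] [79.4 81.8 84.1] [78.  80.9 84.9] [79.6 82.4 84.5]
```

View pics/f.png

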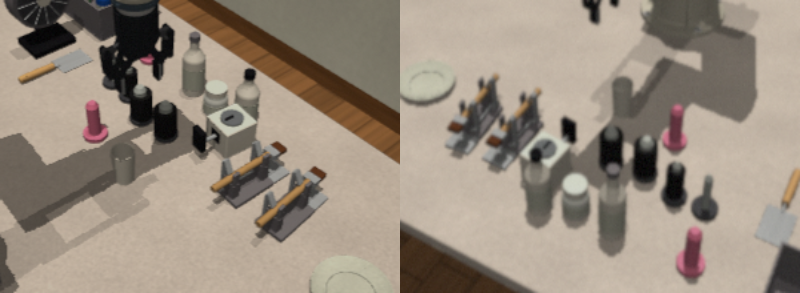

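The picture shows all three sleeves seated, both brushes in their clips with the bristles over the dishes, and the tab home. Handing in.

```bash
python3 -c "
from rig import workorder
print(workorder.sign_off())"
```

```text
the job is handed in; nothing more can be done
None
```

The three sleeves present are on fitting spindles, both brushes are home in their clips, and the fan timer was pulled to its stop and has run home; the job is handed in, but sign-off returned no verdict.

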